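Turn the parts boxes right way up and stack them

TASK

Two two-part parts boxes, one blue and one orange, were put down on the bench upside down, on their white lids, and the lids are not latched. Turn each box right way up (lid on top), keeping its lid and base pressed together all the while, and stack one squarely on the other, either order, inside the grey job tray with the bottom box flat on the tray's floor. Set them down rather than dropping or toppling them, and leave the cassette, lube bottle, wrench and pedal where they are.

Things in the scene. Friction and masses are not known exactly. Their poses are not given: they have to be found in the camera images.
- blue_base: Blue plastic base of a parts box, 140 x 56 x 30 mm, about 0.26 kg. Its sides are flush with the lid's: a pinch across the 56 mm width at the seam bears on both. Origin: centre of its rim plane (the seam). x: along the 140 mm, y: across the 56 mm, z: out through its floor (outer face at z = +30 mm). Starts lying on its lid, z up; right way up is z down.
- blue_lid: White lift-off lid of the blue box, 140 x 56 x 26 mm, about 0.07 kg, no latch; a shoulder of the base reaches 10 mm into it with 1 mm play. Origin: centre of its flat outer face (paper label), on the bench at the start; x, y as the base's; z from that face into the box: seam at z = +26 mm, far face of the closed box at +56 mm.
- blue_seam_lid (a point): Centre of the rim plane of the blue box's lid; with the box closed it coincides with the origin of blue_base.
- blue_seam_base (a point): Centre of the rim plane of the blue box's base (the same point as the origin of blue_base).
- orange_base: Orange plastic base of a parts box, 140 x 56 x 30 mm, about 0.26 kg. Its sides are flush with the lid's: a pinch across the 56 mm width at the seam bears on both. Origin: centre of its rim plane (the seam). x: along the 140 mm, y: across the 56 mm, z: out through its floor (outer face at z = +30 mm). Starts lying on its lid, z up; right way up is z down.
- orange_lid: White lift-off lid of the orange box, 140 x 56 x 26 mm, about 0.07 kg, no latch; a shoulder of the base reaches 10 mm into it with 1 mm play. Origin: centre of its flat outer face (paper label), on the bench at the start; x, y as the base's; z from that face into the box: seam at z = +26 mm, far face of the closed box at +56 mm.
- orange_seam_lid (a point): Centre of the rim plane of the orange box's lid; with the box closed it coincides with the origin of orange_base.
- orange_seam_base (a point): Centre of the rim plane of the orange box's base (the same point as the origin of orange_base).
- tray: Fixed grey sheet-metal job tray, 240 x 180 mm (x, y), floor 3 mm thick, rim 17.5 mm high over the bench, inside 234 x 174 mm. Origin: centre of its underside, on the bench; x along its 240 mm length.
- cassette: Bystander: steel bicycle sprocket cassette lying flat, 110 mm across, 38 mm high; origin under its centre.
- lube: Bystander: small red lube bottle with a yellow label, 44 mm across, 125 mm tall, standing; origin under its centre.
- wrench: Bystander: steel wrench 170 mm long lying on the bench, low (under 20 mm), along its own x.
- pedal: Bystander: black bicycle pedal 92 x 120 mm, 22 mm high, lying flat, with a spindle stub at +y; origin under its centre.
Mind the look-alikes: they are no part of the job. Leave any green or turquoise look-alike of the blue_lid alone.

How it is judged:
By the outcome, as a careful person would: the job done as asked, in the order asked, and still so for the second after the job is handed in, with the robot touching nothing.
It also fails if it takes over 72 s, if anything falls off the work surface, if the arm or the gripper's body presses on something with over 40 N, if the wrist force passes 120 N, or if a joint passes its speed limit or range.

ROBOT

A 6-joint arm with a two-finger parallel gripper is mounted at the origin on the work surface. World frame = base frame: x ahead of the robot, y to its left, z up, the work surface at z = 0. Lengths are in m, angles in rad, forces in N, time in s.
With the tool pointing down it reaches from about 0.375 to 0.975 m from the base axis. Payload 3.8 kg.
Tool frame: the origin (TCP) lies at the very end of the fingers, on their centre line; the grasp point (between the pads) lies 19 mm behind it (robot.grip_depth is the distance from the TCP to the grasp point, in m); z points along the fingers, y is the line along which they close (so a half turn about z gives the same grasp; the last joint's range is limited). The gripper opens to 88 mm and grips with 3 to 60 N. Pads are 18 mm wide; open, the fingers measure 123 mm over their backs; the gripper's body (75 mm by 187 mm) begins 45 mm behind the grasp point.
Start: joints at [-0.037, 0.264, 1.604, -0, 1.274, -0.037], TCP at [0.675, -0, 0.239] pointing down, gripper open.
Joint ranges: [-2.63, 2.63], [-0.94, 2.18], [0.31, 2.57], [-1.31, 4.45], [0, 2.66], [-2.55, 2.55]. Speed limits (rad/s): [2.57, 2.57, 3.14, 3.14, 3.14, 3.14].

INTERFACE

Orientations are given as a unit quaternion [x, y, z, w].
In Python, from station import readout, cams, workorder, robot gives the robot as it stands.
- The arm moves only by the tool play_rows, never from a script. Its argument "plan" is a list of rows, each a list of 5 numbers: the shift along the tool's x, y, z in units of 0.3 m (1.0 is 0.3 m), then the turn about the tool's z in units of 180 degrees (1.0 is 180 degrees), then the gripper's target within -1 to 1 (fully open at 1, half-way at 0, shut at -1). A call has 1 to 10 rows; each row is the pose to reach, as a shift and turn from the pose commanded when the call began, along the tool's axes at that moment, turning the shorter way round; what a row does not reach only later rows make up. A row lasts 1/10 s, in which the tool goes at most 50 mm and 8.59 degrees, less where a joint would pass 70% of its speed; a pose out of reach is approached as far as the arm can. A call with a number of a shift or a turn outside -1 to 1 is refused whole. A call with a gripper value outside its range is refused whole. The fingers move at their own pace and stop on an object; "newtons" is the grip in N (left out, the last holds). Time passes only in rows, so rows that repeat a pose let the fingers close. It gives the time, the measured TCP pose, the force, the opening and the grip force at its end, in the units of the state.
- readout.get_obs(): the state, without advancing time (a new reading comes with each control period).
- cams.read_camera(name): name is "scene" or "side" or "wrist"; returns (picture, depth): 400x640x3 uint8, red, green, blue; 400x640 float32, m along the optical axis (not along the pixel's ray), 0 where there is no reading.
- cams.camera_info(name): a dict with "mtx" (3x3 intrinsics, pixels), "cam_to_world" (4x4, takes a point from camera to world coordinates); the wrist camera has in their place "T_tool_cam" (4x4, takes a point from camera to tool coordinates, whose origin is the TCP and whose axes are the flange's). Camera axes: x right, y up, looking along -z (the intrinsics and any distortion apply to the point x, -y, -z); pixel columns grow to the right and rows downward; lengths in m; the calibration is good to about 2 mm. A picture is of the moment at which its call begins: read the wrist's pose just before it. camera_info takes no time and is no camera call.
- workorder.hand_in(): hands the job in; it is judged then, once.
The state is a dict: "time": time; "joint_positions": joint angles; "qvel": joint speeds; "effort": joint torques, N m; "position": TCP position; "tcp_rot": TCP orientation; "force": force on the tool from outside, world axes, zero at the start; "wrist_torque": the same for the moment, N m; "gripper_width": finger opening in m; "finger_force": force on a finger pad.
Only numpy, scipy, OpenCV 4.12 (cv2) and the standard library are available. Lean on these libraries where they do the work, as an engineer would, in place of code of your own. Each camera call takes 0.05 s, during which the arm holds its last target. There are 200 camera calls.

## Working session

There is one attempt and no reset: what is moved stays moved. The work goes in short steps, Python scripts to look and compute and a tool call to move; the robot and the scene stay as the last step left them, time stands still between calls to the robot, and variables do not carry over. Pictures are saved under pics/ and viewed, at most 10 in all, crops included, and the job is handed in when it is done.

Besides the shell and the picture viewer there is one more tool, called after "Emit:" by a JSON object that holds its "method" and its "body", one argument or row to a line. play_rows: Moves the arm, as the interface text tells. Shifts and turns lie within -1 to 1; 1 stands for 0.3 m of shift or 180 degrees of turn. Its arguments: {"type":"object","properties":{"plan":{"type":"array"},"newtons":{"type":"number"}},"required":["plan"]}

```bash
mkdir -p pics; ls
cat > h.py <<'E'
import numpy as np, cv2
from station import readout, cams, workorder, robot
from scipy.spatial.transform import Rotation as R
def shot(n):
    o=readout.get_obs(); im,d=cams.read_camera(n); I=cams.camera_info(n)
    if n=="wrist":
        T=np.eye(4);T[:3,:3]=R.from_quat(o["tcp_rot"]).as_matrix();T[:3,3]=o["position"];T=T@np.array(I["T_tool_cam"])
    else: T=np.array(I["cam_to_world"])
    return im,d,np.array(I["mtx"]),T,I
def cloud(d,K,T):
    v,u=np.mgrid[:d.shape[0],:d.shape[1]]
    P=np.stack([(u-K[0,2])/K[0,0]*d,-(v-K[1,2])/K[1,1]*d,-d],-1)
    return P@T[:3,:3].T+T[:3,3]
def save(im,n): cv2.imwrite("pics/"+n,im[...,::-1])
E
python3 - <<'E'
from h import *
for n in("scene","side","wrist"):
    im,d,K,T,I=shot(n); save(im,n+"0.png"); np.savez(n+"0.npz",im=im,d=d,K=K,T=T)
    print(n,{k:v for k,v in I.items() if k not in("mtx",)},K.round(1).tolist(),(d>0).mean())
o=readout.get_obs();print(o["position"],o["tcp_rot"],o["gripper_width"],o["force"],[x for x in dir(robot) if x[0]!='_'])
E
```

```text
pics
scene {'cam_to_world': array([[ 0.16342867, -0.59895515,  0.78392844,  1.3857031 ],
       [ 0.98640394,  0.11311712, -0.11921319, -0.26787393],
       [-0.01727237,  0.79275296,  0.6092983 ,  0.67025317],
       [ 0.        ,  0.        ,  0.        ,  1.        ]])} [[377.1, 0.0, 319.4], [0.0, 377.1, 197.0], [0.0, 0.0, 1.0]] 0.996046875
side {'cam_to_world': array([[-0.98775986,  0.11487711, -0.10551641,  0.50065675],
       [-0.15584905, -0.69888891,  0.69804396,  0.5224052 ],
       [ 0.00644502,  0.70594443,  0.7082379 ,  0.72074172],
       [ 0.        ,  0.        ,  0.        ,  1.        ]])} [[370.4, 0.0, 320.0], [0.0, 370.4, 202.7], [0.0, 0.0, 1.0]] 0.99600390625
wrist {'T_tool_cam': array([[-5.46781840e-04,  9.48647976e-01,  3.16333241e-01,
         8.16406978e-02],
       [ 9.99999615e-01,  7.35838309e-04, -4.78197902e-04,
        -8.45432483e-04],
       [-6.86411589e-04,  3.16332858e-01, -9.48648013e-01,
        -1.45828866e-01],
       [ 0.00000000e+00,  0.00000000e+00,  0.00000000e+00,
         1.00000000e+00]])} [[295.4, 0.0, 316.3], [0.0, 295.4, 195.8], [0.0, 0.0, 1.0]] 0.9961328125
[6.74449434e-01 4.10528298e-05 2.37676811e-01] [ 7.07086204e-01  7.07126833e-01 -5.86107141e-04 -6.31402486e-04] 0.08825720550921215 [-0.21084191  0.38594113 -0.3589276 ] ['PlanningError', 'grip_depth']
```

View pics/scene0.png

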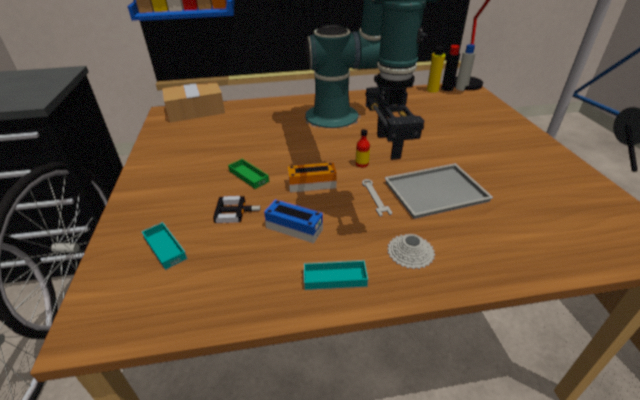

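View pics/side0.png

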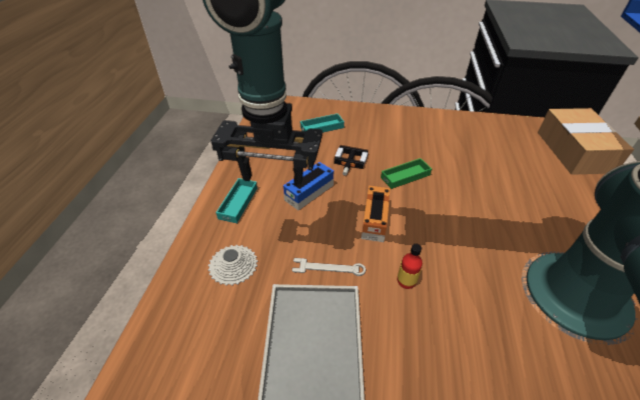

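The scene view shows the orange box at (312,177), the blue box at (293,220) and the tray at (437,189). The lube bottle is at (362,152), the wrench at (377,196), the cassette at (411,250) and the pedal at (232,208).

Look-alikes: the green tray lid at (248,173), and the turquoise ones at (164,245) and (336,274). The two boxes I want are the ones with a coloured base on a white lid.

```bash
cat >> h.py <<'E'
def hsvmask(im,lo,hi): return cv2.inRange(cv2.cvtColor(im,cv2.COLOR_RGB2HSV),lo,hi)>0
COL={"blue":((105,120,60),(125,255,255)),"orange":((8,150,110),(19,255,255))}
def rect(P):
    (c,s,a)=cv2.minAreaRect((P[:,:2]*1000).astype(np.float32))
    if s[0]<s[1]: s=s[::-1];a+=90
    return np.round(c,1),np.round(s,1),round((a+90)%180-90,1)
E
python3 - <<'E'
from h import *
for n in("scene","side"):
    z=np.load(n+"0.npz");im,d=z["im"],z["d"];P=cloud(d,z["K"],z["T"])
    ok=(d>0)&(P[...,2]>.0)&(P[...,2]<.2)&(P[...,0]>.3)&(P[...,0]<1.1)&(abs(P[...,1])<.6)
    for c in COL:
        m=(hsvmask(im,*COL[c])&ok).astype(np.uint8); k,l,st,ce=cv2.connectedComponentsWithStats(m)
        for i in range(1,k):
            if st[i,4]<60: continue
            Q=P[l==i]; zt=np.percentile(Q[:,2],[10,50,90]); T=Q[Q[:,2]>.05]
            print(n,c,ce[i].round(),st[i,4],"z",(zt*1e3).round(), "top",len(T), rect(T) if len(T)>20 else "")
    # heights of everything else
    m=(ok&(P[...,2]>.008)).astype(np.uint8);k,l,st,ce=cv2.connectedComponentsWithStats(m)
    for i in range(1,k):
        if st[i,4]<80: continue
        Q=P[l==i];print("  obj",n,ce[i].round(),st[i,4],Q.min(0).round(3),Q.max(0).round(3))
    g=P[ok&(P[...,2]<.006)&hsvmask(im,(0,0,80),(180,50,220))]
    print("grey floor",len(g), "bench z",np.median(P[...,2][ok]))
E
```

```text
scene blue [293. 218.] 957 z [35. 54. 56.] top 646 (array([ 645.6, -224.6]), array([141.7,  59.3]), 55.2)
scene orange [312. 174.] 627 z [32. 53. 56.] top 363 (array([ 459. , -148.9]), array([139.9,  63.4]), 87.4)
  obj scene [363. 150.] 398 [0.37  0.006 0.009] [0.402 0.048 0.126]
  obj scene [248. 173.] 385 [ 0.304 -0.402  0.008] [ 0.452 -0.278  0.029]
  obj scene [312. 176.] 1114 [ 0.426 -0.22   0.008] [ 0.492 -0.079  0.059]
  obj scene [439. 189.] 732 [0.451 0.07  0.008] [0.669 0.34  0.02 ]
  obj scene [232. 209.] 670 [ 0.495 -0.436  0.008] [ 0.597 -0.311  0.024]
  obj scene [294. 220.] 1557 [ 0.585 -0.298  0.008] [ 0.71  -0.152  0.058]
  obj scene [165. 245.] 429 [ 0.587 -0.6    0.008] [ 0.734 -0.493  0.028]
  obj scene [411. 248.] 752 [0.738 0.002 0.008] [0.823 0.093 0.041]
  obj scene [335. 274.] 802 [ 0.794 -0.225  0.008] [ 0.866 -0.081  0.027]
grey floor 2776 bench z 0.002013011563117728
side blue [310. 183.] 667 z [36. 55. 57.] top 441 (array([ 644.9, -221.7]), array([138.4,  58. ]), 55.5)
side orange [377. 210.] 751 z [ 2. 56. 58.] top 574 (array([ 455.9, -148.8]), array([143.5,  55.9]), 88.2)
  obj side [315. 120.] 186 [ 0.624 -0.6    0.008] [ 0.728 -0.491  0.029]
  obj side [333. 125.] 149 [ 0.584 -0.598  0.008] [ 0.68  -0.508  0.028]
  obj side [351. 157.] 528 [ 0.493 -0.433  0.008] [ 0.593 -0.309  0.026]
  obj side [406. 172.] 529 [ 0.302 -0.399  0.008] [ 0.448 -0.276  0.03 ]
  obj side [309. 185.] 1230 [ 0.581 -0.297  0.008] [ 0.707 -0.149  0.061]
  obj side [236. 200.] 517 [ 0.793 -0.224  0.008] [ 0.864 -0.079  0.029]
  obj side [376. 213.] 1178 [ 0.426 -0.221  0.008] [ 0.486 -0.076  0.06 ]
  obj side [411. 267.] 760 [0.354 0.015 0.008] [0.398 0.052 0.128]
  obj side [233. 262.] 963 [0.73  0.001 0.008] [0.823 0.093 0.041]
  obj side [312. 327.] 1206 [0.453 0.07  0.008] [0.668 0.326 0.021]
grey floor 10030 bench z 0.0016477736718846225
```

Run:
```python
from h import *
for n in("scene","side"):
    z=np.load(n+"0.npz");im,d=z["im"],z["d"];P=cloud(d,z["K"],z["T"])
    b=(P[...,0]>.42)&(P[...,0]<.72)&(P[...,1]>.062)&(P[...,1]<.36)&(d>0)
    r=P[b&(P[...,2]>.009)&(P[...,2]<.025)];print(n,"rim",len(r),rect(r),np.percentile(r[:,2],[50,90]).round(4))
    g=P[b&(P[...,2]<.008)&hsvmask(im,(0,0,80),(180,50,220))];print("grey",len(g),rect(g),np.median(g[:,2]).round(4))
    b=(P[...,0]>.4)&(P[...,0]<.72)&(P[...,1]>-.06)&(P[...,1]<.065)&(P[...,2]>-.01)
    g=P[b&hsvmask(im,(0,0,150),(180,50,255))&(P[...,2]<.02)];print("wrench",len(g),rect(g))
side=np.load("side0.npz")["im"]; sc=np.load("scene0.npz")["im"]
f=lambda a:cv2.resize(a,(400,560),interpolation=cv2.INTER_CUBIC)
save(np.hstack([f(side[150:262,300:400]),f(sc[150:262,240:340])]),"crop1.png")
```

```text
scene rim 682 (array([560.2, 203.8]), array([249.9, 190.6]), -82.1) [0.0152 0.0172]
grey 6091 (array([588.6, 211. ]), array([297.9, 262.7]), -89.9) -0.7486
wrench 154 (array([561. ,  24.6]), array([150.2,  32.9]), 1.4)
side rim 1176 (array([560.4, 197.5]), array([236. , 186.4]), -82.5) [0.017  0.0187]
grey 9700 (array([564.7, 198.1]), array([226.1, 183.3]), -82.3) 0.0029
wrench 500 (array([554.6,  25.1]), array([168.5,  36.6]), 2.2)
```

View pics/crop1.png

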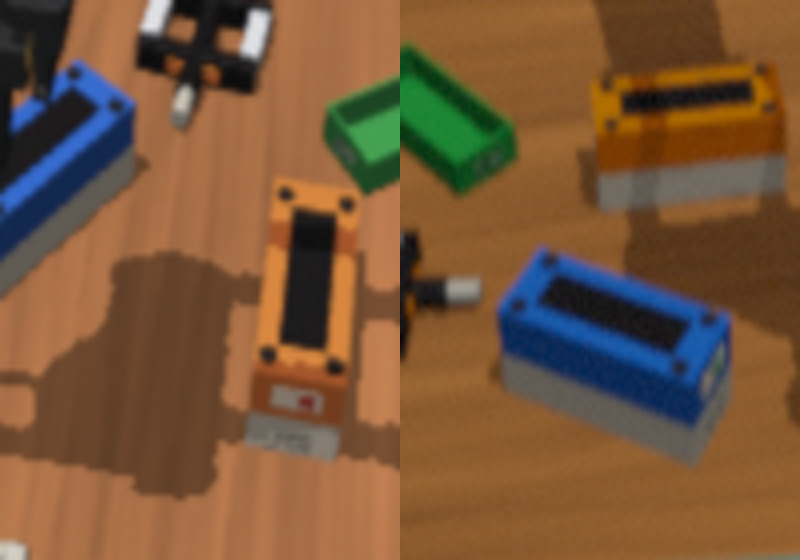

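The crop confirms the choice: the orange box (long axis at 88°) and the blue box (55°) both have coloured bases on white lids. I'll start with orange, moving above its −y end.

Emit:
{"method": "play_rows", "body": {
  "plan": [
    [-0.66, -0.73, 0.3, 0.011, 1],
    [-0.66, -0.73, 0.3, 0.011, 1],
    [-0.66, -0.73, 0.3, 0.011, 1],
    [-0.66, -0.73, 0.3, 0.011, 1],
    [-0.66, -0.73, 0.3, 0.011, 1],
    [-0.66, -0.73, 0.3, 0.011, 1],
    [-0.66, -0.73, 0.3, 0.011, 1],
    [-0.66, -0.73, 0.3, 0.011, 1],
    [-0.66, -0.73, 0.3, 0.011, 1]
  ],
  "newtons": 12
}}

```text
time: 1.05
position: [0.457, -0.1979, 0.1493]
tcp_rot: [0.719, 0.695, 0.001, 0.001]
force: [-0.2, -0.1, 0.3]
gripper_width: 0.0882
finger_force: 0.0
```

```bash
cat >> h.py <<'E'
def box(c,n="wrist",name=None,zmin=.045,zmax=.07):
    im,d,K,T,I=shot(n)
    if name: save(im,name)
    P=cloud(d,K,T); m=hsvmask(im,*COL[c])&(d>0)&(P[...,2]>zmin)&(P[...,2]<zmax)
    Q=P[m]; print(n,c,len(Q),rect(Q),"z",np.median(Q[:,2]).round(4)); return im,d,P
def tcp():
    o=readout.get_obs();M=R.from_quat(o["tcp_rot"]).as_matrix()
    print("t",round(o["time"],2),"pos",np.round(o["position"],4),"tool y ang",np.degrees(np.arctan2(M[1,1],M[0,1])).round(2),"zdown",M[:,2].round(3),"w",round(o["gripper_width"],4),"F",np.round(o["force"],1),"ff",o["finger_force"]); return o,M
E
python3 - <<'E'
from h import *
o,M=tcp(); im,d,P=box("orange",name="w1.png")
E
```

```text
t 1.05 pos [ 0.457  -0.1979  0.1493] tool y ang -2.01 zdown [ 0.002 -0.    -1.   ] w 0.0882 F [-0.2 -0.1  0.3] ff 0.0
wrist orange 1752 (array([ 456.4, -152.1]), array([133.6,  56.1]), 88.1) z 0.0559
```

View pics/w1.png

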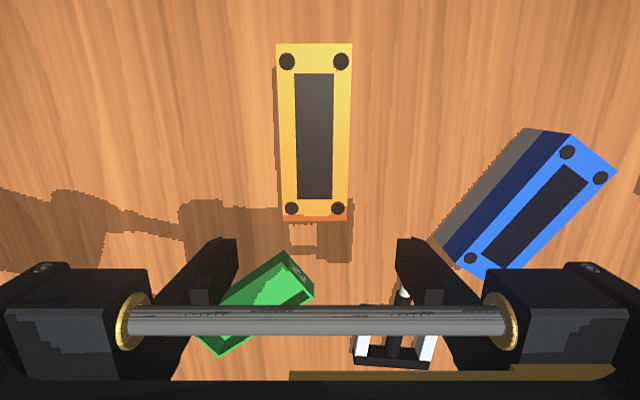

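The wrist view shows the orange box's top upright at columns 277–352, with its near end at row 220, clear of the green lid. Its measured z of 56 mm matches the text. Next: descend and pinch at the seam.

Emit:
{"method": "play_rows", "body": {
  "plan": [
    [0, -0.005, 0.15, 0, 1],
    [0, -0.005, 0.3, 0, 1],
    [0, -0.005, 0.42, 0, 1],
    [0, -0.005, 0.473, 0, 1],
    [0, -0.005, 0.473, 0, -0.3],
    [0, -0.005, 0.473, 0, -0.3],
    [0, -0.005, 0.473, 0, -0.3],
    [0, -0.005, 0.473, 0, -0.3],
    [0, -0.005, 0.473, 0, -0.3],
    [0, -0.005, 0.473, 0, -0.3]
  ],
  "newtons": 12
}}

```text
time: 2.1
position: [0.456, -0.1985, 0.0084]
tcp_rot: [0.719, 0.695, 0.001, 0.001]
force: [0.8, 2.1, 6.5]
gripper_width: 0.0562
finger_force: 12.0
```

Run:
```python
from h import *
tcp()
# arc table relative to grasp start: along (m/0.3), up (tool z = -)
L=.118
for f in range(0,181,10):
    f_=np.radians(f)
    if f<=90: a=np.arctan2(26,118); r=np.hypot(.026,L); X=L-r*np.cos(a+f_); Z=r*np.sin(a+f_)-.026
    else: b=np.arctan2(L,.030); r=np.hypot(.030,L); g=np.radians(f-90); X=L+.056-r*np.cos(b+g) if 0 else L+.056-r*np.cos(np.arctan2(L,.03)+g); Z=r*np.sin(np.arctan2(L,.03)+g)-.026
    print(f,round(X/.3,3),round(-Z/.3,3))
```

```text
t 2.1 pos [ 0.456  -0.1985  0.0084] tool y ang -1.99 zdown [ 0.003 -0.001 -1.   ] w 0.0562 F [0.8 2.1 6.5] ff 11.997712896973098
0 0.0 -0.0
10 0.021 -0.067
20 0.053 -0.129
30 0.096 -0.185
40 0.148 -0.233
50 0.207 -0.27
60 0.272 -0.297
70 0.34 -0.313
80 0.41 -0.316
90 0.48 -0.307
100 0.55 -0.318
110 0.621 -0.317
120 0.69 -0.304
130 0.756 -0.279
140 0.817 -0.243
150 0.871 -0.197
160 0.915 -0.142
170 0.95 -0.08
180 0.973 -0.013
```

Emit:
{"method": "play_rows", "body": {
  "plan": [
    [0.01, 0, -0.034, 0, -0.3],
    [0.021, 0, -0.067, 0, -0.3],
    [0.036, 0, -0.098, 0, -0.3],
    [0.053, 0, -0.129, 0, -0.3],
    [0.074, 0, -0.158, 0, -0.3],
    [0.096, 0, -0.185, 0, -0.3],
    [0.121, 0, -0.21, 0, -0.3],
    [0.148, 0, -0.233, 0, -0.3],
    [0.177, 0, -0.252, 0, -0.3],
    [0.207, 0, -0.27, 0, -0.3]
  ]
}}

```text
time: 3.1
position: [0.4566, -0.135, 0.0882]
tcp_rot: [0.719, 0.695, -0.0, -0.0]
force: [0.3, 0.2, -2.2]
gripper_width: 0.0563
finger_force: 12.0
```

Run:
```python
from h import *
tcp()
im,d,K,T,I=shot("side"); save(cv2.resize(im[120:320,250:490],(720,600)),"s2.png")
```

```text
t 3.1 pos [ 0.4566 -0.135   0.0882] tool y ang -1.98 zdown [-0.  0. -1.] w 0.0563 F [ 0.3  0.2 -2.2] ff 11.999374931600823
```

View pics/s2.png

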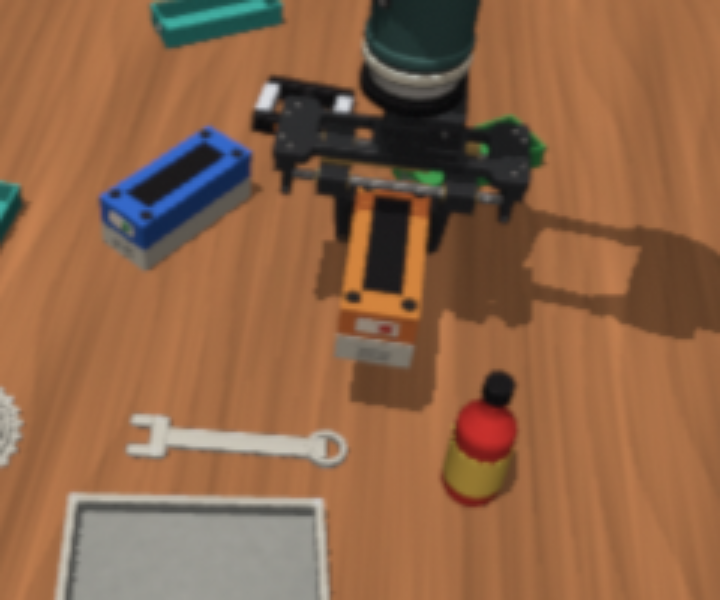

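The side view shows the orange box still nearly level in the grip, off the bench at about (385,270) in the crop. At 12 N it doesn't pivot. I'll ease the grip so the far end sinks slowly.

Emit:
{"method": "play_rows", "body": {
  "plan": [
    [0, 0, 0, 0, -0.3],
    [0, 0, 0, 0, -0.3],
    [0, 0, 0, 0, -0.3]
  ],
  "newtons": 9
}}

```text
time: 3.45
position: [0.4563, -0.136, 0.0874]
tcp_rot: [0.719, 0.695, -0.0, -0.0]
force: [-1.0, 0.5, -2.9]
gripper_width: 0.0558
finger_force: 9.0
```

```bash
cat >> h.py <<'E'
def tilt(c,n="side",ymin=-.3,ymax=.4,xmin=.3,xmax=.8,name=None):
    "normal & extent of the base-floor plane (largest plane of the colour) "
    im,d,K,T,I=shot(n)
    if name: save(im,name)
    P=cloud(d,K,T); m=hsvmask(im,*COL[c])&(d>0)&(P[...,0]>xmin)&(P[...,0]<xmax)&(P[...,1]>ymin)&(P[...,1]<ymax)&(P[...,2]>-.01)&(P[...,2]<.3)
    Q=P[m]; best=None; rng=np.random.default_rng(0)
    for _ in range(200):
        a,b,e=Q[rng.choice(len(Q),3,replace=False)]; nn=np.cross(b-a,e-a); l=np.linalg.norm(nn)
        if l<1e-6: continue
        nn/=l; k=abs((Q-a)@nn)<.002
        if best is None or k.sum()>best.sum(): best=k
    W=Q[best]; c0=W.mean(0); nn=np.linalg.svd(W-c0)[2][2]; nn*=np.sign(nn[2])
    print(n,c,"pts",len(Q),best.sum(),"normal",nn.round(3),"angle",np.degrees(np.arccos(nn[2])).round(1),"z",Q[:,2].min().round(3),Q[:,2].max().round(3),"y",Q[:,1].min().round(3),Q[:,1].max().round(3))
E
python3 - <<'E'
from h import *
tcp();tilt("orange")
E
```

```text
t 3.45 pos [ 0.4563 -0.136   0.0874] tool y ang -1.99 zdown [-0.001  0.    -1.   ] w 0.0558 F [-1.   0.5 -2.9] ff 8.999727505724877
side orange pts 3864 2643 normal [ 0.    -0.001  1.   ] angle 0.0 z -0.004 0.137 y -0.291 0.346
```

Emit:
{"method": "play_rows", "body": {
  "plan": [
    [0, 0, 0, 0, -0.3],
    [0, 0, 0, 0, -0.3],
    [0, 0, 0, 0, -0.3]
  ],
  "newtons": 7
}}

```text
time: 3.8
position: [0.4566, -0.136, 0.0877]
tcp_rot: [0.719, 0.695, -0.0, -0.0]
force: [0.5, -0.6, -2.4]
gripper_width: 0.0562
finger_force: 7.0
```

Run:
```python
from h import *
tcp();tilt("orange")
```

```text
t 3.8 pos [ 0.4566 -0.136   0.0877] tool y ang -2.0 zdown [-0.  0. -1.] w 0.0562 F [ 0.5 -0.6 -2.4] ff 6.999909880430636
side orange pts 4192 2921 normal [0. 0. 1.] angle 0.0 z -0.005 0.14 y -0.297 0.346
```

```bash
sed -i 's/(P\[...,2\]>-.01)&(P\[...,2\]<.3)/(P[...,2]>.02)\&(P[...,2]<.3)/' h.py
python3 - <<'E'
from h import *
tilt("orange",ymax=.1)
E
```

```text
side orange pts 936 695 normal [0.041 0.688 0.724] angle 43.6 z 0.02 0.138 y -0.131 0.051
```

Emit:
{"method": "play_rows", "body": {
  "plan": [
    [0, 0, 0, 0, -0.3],
    [0, 0, 0, 0, -0.3],
    [0, 0, 0, 0, -0.3]
  ],
  "newtons": 5
}}

```text
time: 4.2
position: [0.4567, -0.136, 0.0879]
tcp_rot: [0.719, 0.695, -0.0, 0.0]
force: [-1.3, -0.6, -1.8]
gripper_width: 0.0559
finger_force: 5.0
```

Run:
```python
from h import *
tcp();tilt("orange",ymax=.1)
```

```text
t 4.2 pos [ 0.4567 -0.136   0.0879] tool y ang -1.97 zdown [ 0. -0. -1.] w 0.0559 F [-1.3 -0.6 -1.8] ff 5.000037326026359
side orange pts 939 717 normal [0.029 0.683 0.729] angle 43.2 z 0.021 0.139 y -0.131 0.051
```

The box is in fact tilted 43° with its far edge on the bench, so the arc works. Continuing to upright.

Emit:
{"method": "play_rows", "body": {
  "plan": [
    [0.033, 0, -0.015, 0, -0.3],
    [0.065, 0, -0.027, 0, -0.3],
    [0.099, 0, -0.036, 0, -0.3],
    [0.133, 0, -0.042, 0, -0.3],
    [0.168, 0, -0.044, 0, -0.3],
    [0.203, 0, -0.044, 0, -0.3],
    [0.238, 0, -0.04, 0, -0.3],
    [0.273, 0, -0.034, 0, -0.3],
    [0.273, 0, -0.032, 0, -0.3],
    [0.273, 0, -0.032, 0, -0.3]
  ],
  "newtons": 8
}}

```text
time: 5.25
position: [0.4604, -0.0524, 0.0996]
tcp_rot: [0.719, 0.695, 0.001, 0.0]
force: [-3.3, 0.8, 10.0]
gripper_width: 0.0561
finger_force: 8.0
```

Run:
```python
from h import *
tcp();tilt("orange",ymax=.1);tilt("orange","scene",ymax=.1,name="sc3.png")
im,d,K,T,I=shot("side"); save(cv2.resize(im[120:320,250:490],(600,500)),"s3.png")
```

```text
t 5.25 pos [ 0.4604 -0.0524  0.0996] tool y ang -1.92 zdown [ 0.002  0.001 -1.   ] w 0.0561 F [-3.3  0.8 10. ] ff 7.997130319304233
side orange pts 772 562 normal [0.032 0.989 0.145] angle 81.6 z 0.02 0.147 y -0.053 0.052
scene orange pts 282 186 normal [ 0.996 -0.084  0.01 ] angle 89.4 z 0.02 0.194 y -0.084 0.047
```

View pics/s3.png

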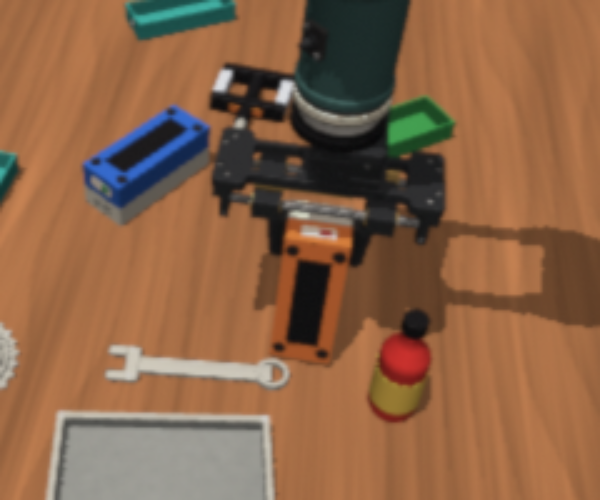

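The side crop shows the orange box nearly upright on its end (81.6°) at about (310,290). I'll firm up the grip, lift it, and carry it over the tray's −y end, aligned to the tray.

Emit:
{"method": "play_rows", "body": {
  "plan": [
    [0, 0, -0.03, 0, -0.3],
    [0, 0, -0.13, 0, -0.3],
    [0, 0, -0.25, 0, -0.3],
    [0.1, 0.06, -0.3, -0.01, -0.3],
    [0.22, 0.14, -0.3, -0.03, -0.3],
    [0.34, 0.22, -0.3, -0.053, -0.3],
    [0.45, 0.29, -0.3, -0.053, -0.3],
    [0.562, 0.358, -0.3, -0.053, -0.3],
    [0.562, 0.358, -0.3, -0.053, -0.3],
    [0.562, 0.358, -0.3, -0.053, -0.3]
  ],
  "newtons": 20
}}

```text
time: 6.4
position: [0.5721, 0.1121, 0.1869]
tcp_rot: [0.658, 0.753, -0.001, -0.0]
force: [-0.8, 0.8, -3.2]
gripper_width: 0.0556
finger_force: 20.0
```

```bash
cat >> h.py <<'E'
def spts(c,n="side",**k):
    im,d,K,T,I=shot(n);P=cloud(d,K,T)
    return im,d,P
E
python3 - <<'E'
from h import *
o,M=tcp();tilt("orange",ymax=.3)
im,d,K,T,I=shot("wrist");save(im,"w4.png");P=cloud(d,K,T)
# lowest box points: any points within 40mm of tool plane
g=o["position"]-.019*M[:,2]
L=(P-g)@M   # tool coords
for n in("wrist","side","scene"):
    if n!="wrist": im,d,K,T,I=shot(n);P=cloud(d,K,T);L=(P-g)@M
    k=(d>0)&(abs(L[...,1])<.026)&(abs(L[...,0])<.07)&(L[...,2]>.012)&(P[...,2]>.03)&(P[...,2]<.2)
    Q=L[k]; print(n,len(Q),Q.min(0).round(3) if len(Q) else "",Q.max(0).round(3) if len(Q) else "")
E
```

```text
t 6.4 pos [0.5721 0.1121 0.1869] tool y ang 7.7 zdown [-0.002 -0.    -1.   ] w 0.0556 F [-0.8  0.8 -3.2] ff 19.995908947312273
side orange pts 1220 941 normal [-0.12   0.983  0.136] angle 82.2 z 0.02 0.249 y 0.019 0.164
wrist 4644 [ 0.034 -0.026  0.012] [0.049 0.026 0.114]
side 1057 [ 0.032 -0.026  0.012] [0.049 0.026 0.114]
scene 430 [-0.024 -0.025  0.013] [0.044 0.026 0.12 ]
```

Held at 82°, with the lid corner 121 mm below the grasp, which agrees across the three cameras. Lowering into the tray.

Emit:
{"method": "play_rows", "body": {
  "plan": [
    [0, 0, 0.08, 0, -0.3],
    [0, 0, 0.16, 0, -0.3],
    [0, 0, 0.22, 0, -0.3],
    [0, 0, 0.25, 0, -0.3],
    [0, 0, 0.265, 0, -0.3],
    [0, 0, 0.275, 0, -0.3],
    [0, 0, 0.275, 0, -0.3]
  ],
  "newtons": 20
}}

```text
time: 7.3
position: [0.5731, 0.1106, 0.1055]
tcp_rot: [0.659, 0.752, 0.0, 0.0]
force: [0.7, 0.4, -2.5]
gripper_width: 0.0559
finger_force: 20.0
```

Emit:
{"method": "play_rows", "body": {
  "plan": [
    [0.021, 0, 0.006, 0, -0.3],
    [0.056, 0, 0.011, 0, -0.3],
    [0.091, 0, 0.005, 0, -0.3],
    [0.126, 0, 0.001, 0, -0.3],
    [0.162, 0, 0.001, 0, -0.3],
    [0.197, 0, 0.002, 0, -0.3],
    [0.232, 0, 0.008, 0, -0.3],
    [0.266, 0, 0.015, 0, -0.3],
    [0.299, 0, 0.027, 0, -0.3],
    [0.332, 0, 0.04, 0, -0.3]
  ],
  "newtons": 9
}}

```text
time: 8.3
position: [0.5602, 0.2101, 0.0953]
tcp_rot: [0.659, 0.752, 0.0, 0.001]
force: [-4.7, -2.7, 11.8]
gripper_width: 0.0564
finger_force: 9.0
```

```bash
cat >> h.py <<'E'
def grasped(zmin=.02,zmax=.2,lo=-.15,hi=.08):
    o,M=tcp();g=o["position"]-.019*M[:,2]
    for n in("side","scene","wrist"):
        im,d,K,T,I=shot(n);P=cloud(d,K,T);L=(P-g)@M
        k=(d>0)&(abs(L[...,1])<.032)&(L[...,0]>lo)&(L[...,0]<hi)&(L[...,2]>-.044)&(P[...,2]>zmin)&(P[...,2]<zmax)
        kk=k&(hsvmask(im,*COL["orange"])|hsvmask(im,*COL["blue"])); kw=k&hsvmask(im,(0,0,110),(180,60,255))
        for t,q in(("col",kk),("white",kw)):
            Q=np.c_[L[q],P[q][:,2]]; 
            if len(Q)>30: print(n,t,len(Q),"tool lo",np.percentile(Q,2,0).round(3),"hi",np.percentile(Q,98,0).round(3))
E
python3 - <<'E'
from h import *
grasped(); tilt("orange",ymax=.35,ymin=.05)
im,d,K,T,I=shot("side"); save(cv2.resize(im[160:400,200:440],(500,500)),"s5.png")
E
```

```text
t 8.3 pos [0.5602 0.2101 0.0953] tool y ang 7.59 zdown [ 0.001 -0.    -1.   ] w 0.0564 F [-4.7 -2.7 11.8] ff 8.999016690104327
side col 524 tool lo [ 0.011 -0.028 -0.031  0.031] hi [0.035 0.027 0.084 0.145]
side white 204 tool lo [-0.003 -0.026 -0.033  0.142] hi [ 0.027  0.026 -0.027  0.147]
scene col 88 tool lo [-0.     0.025  0.002  0.021] hi [0.03  0.03  0.093 0.112]
wrist col 7955 tool lo [ 0.007 -0.028 -0.032  0.141] hi [ 0.036  0.026 -0.027  0.146]
wrist white 5830 tool lo [-0.019 -0.027 -0.034  0.142] hi [ 0.028  0.026 -0.028  0.149]
side orange pts 516 310 normal [ 0.125 -0.984  0.13 ] angle 82.5 z 0.022 0.147 y 0.05 0.249
```

View pics/s5.png

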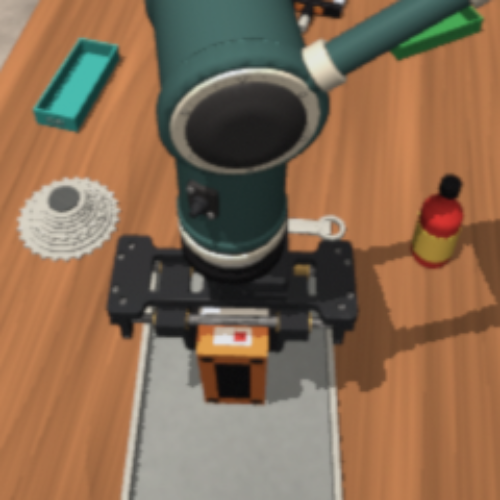

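The side crop shows the box upright in the tray at about (235,365), and the numbers give 97.5° where 130° was planned. Its foot slid about 67 mm because the grip friction was too high and I was pressing down. I'll lift slightly, carry it back, and redo the lay-down with a very light grip and no downward push.

Emit:
{"method": "play_rows", "body": {
  "plan": [
    [0, 0, -0.02, 0, -0.3],
    [0, 0, -0.05, 0, -0.3],
    [-0.05, 0, -0.06, 0, -0.3],
    [-0.12, 0, -0.06, 0, -0.3],
    [-0.19, 0, -0.06, 0, -0.3],
    [-0.233, 0, -0.06, 0, -0.3],
    [-0.233, 0, -0.06, 0, -0.3]
  ],
  "newtons": 20
}}

```text
time: 9.25
position: [0.5689, 0.1381, 0.1108]
tcp_rot: [0.66, 0.751, -0.0, 0.0]
force: [-0.3, 0.4, -2.4]
gripper_width: 0.0559
finger_force: 20.0
```

Run:
```python
from h import *
grasped(); tilt("orange",ymax=.35,ymin=.05)
L=109.5;l=[]
for g in np.arange(7.5,91,5):
    r=np.radians(g); l.append((g,-30*np.cos(r)+L*np.sin(r),L*np.cos(r)+30*np.sin(r)))
for g,s,z in l: print(g,round((s-l[0][1])/300,3),round(-(z-l[0][2])/300,3))
```

```text
t 9.25 pos [0.5689 0.1381 0.1108] tool y ang 7.41 zdown [-0. -0. -1.] w 0.0559 F [-0.3  0.4 -2.4] ff 19.991649376369054
side col 591 tool lo [ 0.008 -0.028 -0.032  0.026] hi [0.035 0.028 0.104 0.162]
side white 189 tool lo [-0.01  -0.027 -0.034  0.158] hi [ 0.026  0.025 -0.028  0.164]
scene col 122 tool lo [-0.002  0.025  0.003  0.025] hi [0.029 0.03  0.105 0.127]
wrist col 8005 tool lo [ 0.008 -0.028 -0.032  0.157] hi [ 0.037  0.027 -0.027  0.162]
wrist white 5878 tool lo [-0.018 -0.027 -0.035  0.159] hi [ 0.029  0.026 -0.029  0.165]
side orange pts 594 350 normal [ 0.122 -0.983  0.135] angle 82.2 z 0.02 0.164 y 0.051 0.178
7.5 0.0 -0.0
12.5 0.033 -0.003
17.5 0.066 -0.003
22.5 0.099 -0.001
27.5 0.131 0.005
32.5 0.163 0.013
37.5 0.194 0.024
42.5 0.224 0.038
47.5 0.253 0.055
52.5 0.28 0.073
57.5 0.306 0.094
62.5 0.329 0.118
67.5 0.35 0.143
72.5 0.37 0.17
77.5 0.386 0.198
82.5 0.4 0.228
87.5 0.412 0.259
```

Emit:
{"method": "play_rows", "body": {
  "plan": [
    [0, 0, 0.025, 0, -0.3],
    [0, 0, 0.042, 0, -0.3],
    [0, 0, 0.048, 0, -0.3],
    [0, 0, 0.048, 0, -0.3]
  ],
  "newtons": 20
}}

```text
time: 9.85
position: [0.568, 0.1404, 0.0955]
tcp_rot: [0.659, 0.752, -0.001, -0.001]
force: [0.1, -0.2, -2.8]
gripper_width: 0.0558
finger_force: 20.0
```

Emit:
{"method": "play_rows", "body": {
  "plan": [
    [0, 0, 0, 0, -0.3],
    [0, 0, 0, 0, -0.3],
    [0.011, 0, -0.001, 0, -0.3],
    [0.022, 0, -0.002, 0, -0.3],
    [0.033, 0, -0.002, 0, -0.3],
    [0.044, 0, -0.002, 0, -0.3],
    [0.055, 0, -0.002, 0, -0.3],
    [0.066, 0, -0.002, 0, -0.3],
    [0.083, 0, -0.001, 0, -0.3],
    [0.099, 0, 0, 0, -0.3]
  ],
  "newtons": 4
}}

```text
time: 10.85
position: [0.5648, 0.1701, 0.0965]
tcp_rot: [0.659, 0.752, 0.0, -0.0]
force: [0.6, -0.0, -2.4]
gripper_width: 0.0557
finger_force: 4.0
```

Run:
```python
from h import *
grasped(); tilt("orange",ymax=.35,ymin=.05)
```

```text
t 10.85 pos [0.5648 0.1701 0.0965] tool y ang 7.56 zdown [ 0.  0. -1.] w 0.0557 F [ 0.6 -0.  -2.4] ff 3.9975122228598536
side col 538 tool lo [ 0.01  -0.027 -0.032  0.036] hi [0.035 0.028 0.08  0.147]
side white 188 tool lo [-0.006 -0.026 -0.034  0.143] hi [ 0.027  0.026 -0.028  0.149]
scene col 98 tool lo [-0.002 -0.027 -0.029  0.022] hi [0.028 0.03  0.093 0.144]
wrist col 7934 tool lo [ 0.007 -0.028 -0.032  0.142] hi [ 0.036  0.026 -0.027  0.148]
wrist white 5819 tool lo [-0.02  -0.027 -0.035  0.144] hi [ 0.028  0.026 -0.029  0.151]
side orange pts 549 311 normal [ 0.12  -0.983  0.136] angle 82.2 z 0.023 0.148 y 0.05 0.208
```

It was barely touching the floor, so it didn't turn. Instead I'll lean the hovering box's foot against the inside of the tray's far wall, which makes it pivot in the grip. Then I'll carry it back and lay it down.

Emit:
{"method": "play_rows", "body": {
  "plan": [
    [0, 0, -0.015, 0, -0.3],
    [0.04, 0, -0.027, 0, -0.3],
    [0.13, 0, -0.027, 0, -0.3],
    [0.24, 0, -0.027, 0, -0.3],
    [0.34, 0, -0.027, 0, -0.3],
    [0.4, 0, -0.027, 0, -0.3],
    [0.4, 0, -0.027, 0, -0.3]
  ],
  "newtons": 15
}}

```text
time: 11.75
position: [0.5488, 0.2913, 0.1051]
tcp_rot: [0.658, 0.753, 0.001, -0.0]
force: [-0.0, 0.1, -2.5]
gripper_width: 0.056
finger_force: 15.0
```

Emit:
{"method": "play_rows", "body": {
  "plan": [
    [0.047, 0, 0, 0, -0.3],
    [0.08, 0, -0.003, 0, -0.3],
    [0.113, 0, -0.003, 0, -0.3],
    [0.146, 0, -0.001, 0, -0.3],
    [0.178, 0, 0.005, 0, -0.3],
    [0.21, 0, 0.013, 0, -0.3],
    [0.241, 0, 0.024, 0, -0.3],
    [0.271, 0, 0.038, 0, -0.3]
  ],
  "newtons": 9
}}

```text
time: 12.55
position: [0.5384, 0.3701, 0.0931]
tcp_rot: [0.659, 0.752, 0.0, 0.0]
force: [-0.6, -1.2, -1.2]
gripper_width: 0.056
finger_force: 9.0
```

Emit:
{"method": "play_rows", "body": {
  "plan": [
    [0, 0, 0, 0, -0.3],
    [0, 0, 0, 0, -0.3],
    [-0.01, 0, -0.04, 0, -0.3],
    [-0.01, 0, -0.1, 0, -0.3],
    [-0.01, 0, -0.1, 0, -0.3]
  ],
  "newtons": 25
}}

```text
time: 13.05
position: [0.5408, 0.3671, 0.1268]
tcp_rot: [0.659, 0.752, 0.003, 0.001]
force: [1.0, 1.3, -1.7]
gripper_width: 0.0557
finger_force: 25.0
```

Run:
```python
from h import *
grasped(); tilt("orange",ymax=.5,ymin=.05);tilt("orange","scene",ymax=.5,ymin=.05,name="sc6.png")
```

```text
t 13.05 pos [0.5408 0.3671 0.1268] tool y ang 7.52 zdown [ 0.005  0.003 -1.   ] w 0.0557 F [ 1.   1.3 -1.7] ff 24.999472590861842
scene col 64 tool lo [-0.039  0.025  0.001  0.062] hi [0.043 0.03  0.084 0.145]
scene white 649 tool lo [-0.091 -0.026 -0.027  0.082] hi [-0.003  0.028  0.064  0.173]
wrist col 6593 tool lo [ 0.024 -0.029 -0.018  0.142] hi [0.046 0.025 0.003 0.164]
wrist white 9611 tool lo [ 0.009 -0.029 -0.034  0.149] hi [ 0.04   0.024 -0.003  0.179]Traceback (most recent call last):
  File "<stdin>", line 2, in <module>
  File "h.py", line 36, in tilt
    a,b,e=Q[rng.choice(len(Q),3,replace=False)]; nn=np.cross(b-a,e-a); l=np.linalg.norm(nn)
            ~~~~~~~~~~^^^^^^^^^^^^^^^^^^^^^^^^
  File "numpy/random/_generator.pyx", line 864, in numpy.random._generator.Generator.choice
ValueError: a must be a positive integer unless no samples are taken
```

The lid face now sits at about 44° past vertical, and it's in a firm grip. Carrying it back and laying it down.

Emit:
{"method": "play_rows", "body": {
  "plan": [
    [-0.1, 0, 0, 0, -0.3],
    [-0.22, 0, 0, 0, -0.3],
    [-0.34, 0, 0, 0, -0.3],
    [-0.45, 0, 0, 0, -0.3],
    [-0.513, 0, 0.03, 0, -0.3],
    [-0.513, 0, 0.09, 0, -0.3],
    [-0.513, 0, 0.13, 0, -0.3],
    [-0.513, 0, 0.145, 0, -0.3],
    [-0.513, 0, 0.148, 0, -0.3]
  ],
  "newtons": 25
}}

```text
time: 14.15
position: [0.5583, 0.2152, 0.0796]
tcp_rot: [0.659, 0.752, -0.0, -0.001]
force: [-5.5, 2.8, 10.5]
gripper_width: 0.0561
finger_force: 25.0
```

Emit:
{"method": "play_rows", "body": {
  "plan": [
    [0, 0, 0.004, 0, -0.3],
    [0.01, 0, 0.01, 0, -0.3],
    [0.02, 0, 0.016, 0, -0.3],
    [0.034, 0, 0.025, 0, -0.3],
    [0.047, 0, 0.034, 0, -0.3],
    [0.06, 0, 0.045, 0, -0.3],
    [0.073, 0, 0.055, 0, -0.3],
    [0.085, 0, 0.067, 0, -0.3],
    [0.096, 0, 0.079, 0, -0.3],
    [0.096, 0, 0.079, 0, -0.3]
  ],
  "newtons": 6
}}

```text
time: 15.15
position: [0.5547, 0.2424, 0.0542]
tcp_rot: [0.659, 0.752, -0.0, -0.0]
force: [-0.1, -0.7, -2.3]
gripper_width: 0.0556
finger_force: 6.0
```

Run:
```python
from h import *
grasped()
im,d,K,T,I=shot("scene"); save(cv2.resize(im[100:240,340:520],(720,560)),"sc7.png")
```

```text
t 15.15 pos [0.5547 0.2424 0.0542] tool y ang 7.58 zdown [-0.001 -0.    -1.   ] w 0.0556 F [-0.1 -0.7 -2.3] ff 5.999271348300681
side col 270 tool lo [ 0.036 -0.027 -0.008  0.053] hi [0.047 0.026 0.02  0.081]
side white 684 tool lo [-0.002 -0.027 -0.033  0.064] hi [0.043 0.026 0.009 0.107]
scene col 77 tool lo [-0.089  0.025  0.007  0.021] hi [0.041 0.03  0.052 0.066]
scene white 553 tool lo [-0.103 -0.027 -0.022  0.042] hi [0.006 0.029 0.031 0.096]
wrist col 3620 tool lo [ 0.035 -0.028 -0.009  0.055] hi [0.047 0.026 0.018 0.082]
wrist white 17369 tool lo [-0.059 -0.028 -0.033  0.067] hi [0.043 0.026 0.006 0.107]
```

View pics/sc7.png

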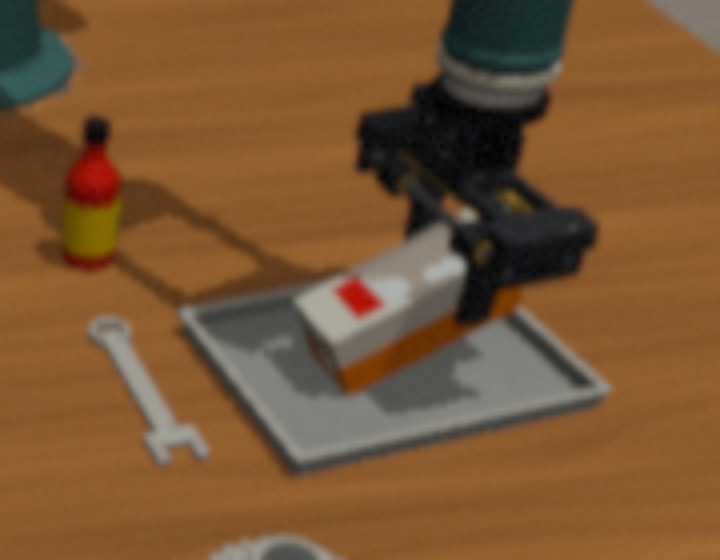

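The scene crop shows the orange box in the tray at about (420,310), lid up, closed, and 26° from flat. Finishing the lay-down.

Emit:
{"method": "play_rows", "body": {
  "plan": [
    [0.012, 0, 0.012, 0, -0.3],
    [0.022, 0, 0.024, 0, -0.3],
    [0.032, 0, 0.036, 0, -0.3],
    [0.041, 0, 0.05, 0, -0.3],
    [0.05, 0, 0.064, 0, -0.3],
    [0.058, 0, 0.08, 0, -0.3],
    [0.066, 0, 0.096, 0, -0.3],
    [0.073, 0, 0.112, 0, -0.3],
    [0.079, 0, 0.126, 0, -0.3],
    [0.082, 0, 0.136, 0, -0.3]
  ],
  "newtons": 6
}}

```text
time: 16.35
position: [0.5519, 0.2666, 0.0151]
tcp_rot: [0.659, 0.752, -0.0, -0.0]
force: [-3.7, -2.6, 8.9]
gripper_width: 0.0559
finger_force: 6.0
```

```bash
cat >> h.py <<'E'
def flat(x0,x1,y0,y1,z0,z1,n):
    "plane of white lid face"
    im,d,K,T,I=shot(n);P=cloud(d,K,T)
    k=(d>0)&hsvmask(im,(0,0,120),(180,80,255))&(P[...,0]>x0)&(P[...,0]<x1)&(P[...,1]>y0)&(P[...,1]<y1)&(P[...,2]>z0)&(P[...,2]<z1)
    Q=P[k];c=Q.mean(0)
    nn=np.linalg.svd(Q-c)[2][2];nn*=np.sign(nn[2]);r=(Q-c)@nn;Q=Q[abs(r)<.004];c=Q.mean(0);nn=np.linalg.svd(Q-c)[2][2];nn*=np.sign(nn[2])
    print(n,"flat",len(Q),rect(Q),"z",np.percentile(Q[:,2],[5,50,95]).round(4),"normal",nn.round(3))
E
python3 - <<'E'
from h import *
tcp()
for n in("scene","side","wrist"): flat(.46,.66,.09,.33,.045,.1,n)
E
```

```text
t 16.35 pos [0.5519 0.2666 0.0151] tool y ang 7.57 zdown [-0.001 -0.    -1.   ] w 0.0559 F [-3.7 -2.6  8.9] ff 5.999684706875996
scene flat 329 (array([557. , 231.4]), array([136.2,  58.1]), -82.5) z [0.0556 0.0576 0.0594] normal [-0.002 -0.003  1.   ]
side flat 192 (array([566.1, 293.1]), array([90.5, 11.6]), 7.6) z [0.0572 0.0592 0.0956] normal [-0.126  0.981  0.151]
wrist flat 16354 (array([559.2, 268.7]), array([74. , 73.5]), 7.7) z [0.058 0.059 0.06 ] normal [-0.001  0.009  1.   ]
```

Orange is flat in the tray with its lid face at z = 59 mm, centred near (0.557, 0.231). Releasing and rising.

Emit:
{"method": "play_rows", "body": {
  "plan": [
    [0, 0, -0.005, 0, -0.3],
    [0, 0, -0.005, 0, 0.6],
    [0, 0, -0.005, 0, 0.6],
    [0, 0, -0.005, 0, 1],
    [0, 0, -0.005, 0, 1],
    [0, 0, -0.1, 0, 1],
    [0, 0, -0.25, 0, 1],
    [0, 0, -0.4, 0, 1],
    [-0.1, 0, -0.55, 0, 1],
    [-0.2, 0, -0.6, 0, 1]
  ]
}}

```text
time: 17.5
position: [0.5623, 0.2083, 0.1998]
tcp_rot: [0.658, 0.753, 0.004, 0.002]
force: [0.6, -0.1, 0.0]
gripper_width: 0.0881
finger_force: 0.0
```

Run:
```python
from h import *
o,M=tcp(); print(o["joint_positions"])
for n in("scene","side","wrist"): flat(.46,.66,.09,.35,.05,.07,n)
im,d,K,T,I=shot("scene"); 
for n in("side","scene"): box("blue",n)
```

```text
t 17.5 pos [0.5623 0.2083 0.1998] tool y ang 7.69 zdown [ 0.008  0.003 -1.   ] w 0.0881 F [ 0.6 -0.1  0. ] ff 0.0
[3.13090530e-01 1.44843459e-01 1.81939892e+00 2.38370571e-04
 1.16915381e+00 1.78744030e-01]
scene flat 471 (array([557.2, 233.3]), array([139.6,  59.9]), -80.7) z [0.0556 0.0577 0.0597] normal [0.001 0.002 1.   ]
side flat 2122 (array([555.5, 233.6]), array([141.6,  56. ]), -82.4) z [0.0571 0.0591 0.0609] normal [-0.001  0.001  1.   ]
wrist flat 7457 (array([555.7, 233.7]), array([140.2,  56. ]), -82.5) z [0.0577 0.059  0.0602] normal [-0.002  0.001  1.   ]
side blue 0 (array([0., 0.]), array([0., 0.]), 0.0) z nan
scene blue 710 (array([ 646. , -224.9]), array([141.7,  60.3]), 56.1) z 0.0545
  return _methods._mean(a, axis=axis, dtype=dtype,
  ret = ret.dtype.type(ret / rcount)
```

Orange is square in the tray: centre (0.5557, 0.2336), long axis 97.5°, top at 59 mm. Next I'll move to the blue box's near end.

Emit:
{"method": "play_rows", "body": {
  "plan": [
    [-0.15, 0, 0, 0, 1],
    [-0.3, 0, 0, 0, 1],
    [-0.45, 0, 0, 0, 1],
    [-0.6, 0, 0, 0, 1],
    [-0.75, 0, 0, 0, 1],
    [-0.9, 0, 0, 0, 1],
    [-0.9, 0, 0, 0, 1]
  ]
}}

```text
time: 18.5
position: [0.5951, -0.0644, 0.1922]
tcp_rot: [0.66, 0.751, -0.001, -0.001]
force: [-1.0, 0.5, 0.4]
gripper_width: 0.0881
finger_force: 0.0
```

Emit:
{"method": "play_rows", "body": {
  "plan": [
    [-0.14, -0.006, 0, 0.047, 1],
    [-0.28, -0.012, 0.04, 0.094, 1],
    [-0.42, -0.02, 0.08, 0.141, 1],
    [-0.55, -0.026, 0.12, 0.188, 1],
    [-0.683, -0.032, 0.167, 0.234, 1],
    [-0.683, -0.032, 0.167, 0.234, 1],
    [-0.683, -0.032, 0.167, 0.234, 1]
  ]
}}

```text
time: 19.2
position: [0.6121, -0.2635, 0.1417]
tcp_rot: [0.885, 0.465, -0.001, -0.002]
force: [0.0, 0.7, 1.2]
gripper_width: 0.0879
finger_force: 0.0
```

Run:
```python
from h import *
o,M=tcp(); print(o["joint_positions"].round(2) if hasattr(o["joint_positions"],"round") else o["joint_positions"])
box("blue"); box("blue","side")
```

```text
t 19.2 pos [ 0.6121 -0.2635  0.1417] tool y ang -34.52 zdown [-0.004  0.003 -1.   ] w 0.0879 F [0.  0.7 1.2] ff 0.0
[-0.44  0.32  1.71  0.    1.11  0.16]
wrist blue 7443 (array([ 644.8, -224.6]), array([140. ,  55.9]), 55.2) z 0.0558
side blue 610 (array([ 644.3, -222.6]), array([140.4,  58.2]), 54.8) z 0.0558
```

Emit:
{"method": "play_rows", "body": {
  "plan": [
    [0.003, 0.014, 0.15, 0, 1],
    [0.003, 0.014, 0.3, 0, 1],
    [0.003, 0.014, 0.4, 0, 1],
    [0.003, 0.014, 0.447, 0, 1],
    [0.003, 0.014, 0.447, 0, -0.3],
    [0.003, 0.014, 0.447, 0, -0.3],
    [0.003, 0.014, 0.447, 0, -0.3],
    [0.003, 0.014, 0.447, 0, -0.3],
    [0.003, 0.014, 0.447, 0, -0.3],
    [0.003, 0.014, 0.447, 0, -0.3]
  ],
  "newtons": 8
}}

```text
time: 20.3
position: [0.6178, -0.267, 0.0124]
tcp_rot: [0.885, 0.465, 0.001, 0.001]
force: [-1.5, 2.3, 6.6]
gripper_width: 0.0562
finger_force: 8.0
```

Emit:
{"method": "play_rows", "body": {
  "plan": [
    [0.01, 0, -0.034, 0, -0.3],
    [0.021, 0, -0.067, 0, -0.3],
    [0.036, 0, -0.098, 0, -0.3],
    [0.053, 0, -0.129, 0, -0.3],
    [0.074, 0, -0.158, 0, -0.3],
    [0.096, 0, -0.185, 0, -0.3],
    [0.121, 0, -0.21, 0, -0.3],
    [0.148, 0, -0.233, 0, -0.3],
    [0.177, 0, -0.252, 0, -0.3],
    [0.207, 0, -0.27, 0, -0.3]
  ]
}}

```text
time: 21.3
position: [0.6526, -0.2151, 0.0919]
tcp_rot: [0.885, 0.465, 0.0, 0.0]
force: [-1.2, -2.5, 0.2]
gripper_width: 0.0558
finger_force: 8.0
```

Run:
```python
from h import *
grasped(lo=-.08,hi=.14); tilt("blue",ymax=0); tilt("blue","scene",ymax=0)
```

```text
t 21.3 pos [ 0.6526 -0.2151  0.0919] tool y ang -34.55 zdown [ 0.    -0.001 -1.   ] w 0.0558 F [-1.2 -2.5  0.2] ff 7.999925595759123
side col 892 tool lo [ 0.008 -0.03  -0.024  0.039] hi [0.104 0.026 0.072 0.135]
scene col 955 tool lo [ 0.011 -0.025 -0.021  0.035] hi [0.104 0.03  0.076 0.132]
wrist col 16450 tool lo [ 0.002 -0.027 -0.027  0.043] hi [0.105 0.027 0.068 0.138]
wrist white 609 tool lo [-0.021 -0.025 -0.022  0.039] hi [0.107 0.028 0.072 0.133]
side blue pts 889 567 normal [0.393 0.576 0.717] angle 44.2 z 0.024 0.138 y -0.23 -0.112
scene blue pts 971 581 normal [0.396 0.57  0.719] angle 44.0 z 0.026 0.178 y -0.224 -0.116
```

Emit:
{"method": "play_rows", "body": {
  "plan": [
    [0.033, 0, -0.015, 0, -0.3],
    [0.065, 0, -0.027, 0, -0.3],
    [0.099, 0, -0.036, 0, -0.3],
    [0.133, 0, -0.042, 0, -0.3],
    [0.168, 0, -0.044, 0, -0.3],
    [0.203, 0, -0.044, 0, -0.3],
    [0.238, 0, -0.041, 0, -0.3],
    [0.273, 0, -0.036, 0, -0.3],
    [0.285, 0, -0.036, 0, -0.3],
    [0.285, 0, -0.036, 0, -0.3]
  ],
  "newtons": 6
}}

```text
time: 22.55
position: [0.7024, -0.1433, 0.1035]
tcp_rot: [0.885, 0.466, 0.002, 0.0]
force: [1.8, 2.2, 7.3]
gripper_width: 0.056
finger_force: 6.0
```

Run:
```python
from h import *
grasped(lo=-.08,hi=.14); tilt("blue",ymax=0); tilt("blue","scene",ymax=0)
im,d,K,T,I=shot("scene"); save(cv2.resize(im[120:270,220:420],(720,540)),"sc8.png")
```

```text
t 22.55 pos [ 0.7024 -0.1433  0.1035] tool y ang -34.5 zdown [ 0.003  0.001 -1.   ] w 0.056 F [1.8 2.2 7.3] ff 6.004407692507812
side col 641 tool lo [ 0.006 -0.03  -0.019  0.024] hi [0.035 0.026 0.099 0.142]
side white 53 tool lo [-0.023 -0.014 -0.021  0.139] hi [ 0.022  0.025 -0.017  0.143]
scene col 624 tool lo [ 0.006 -0.021 -0.018  0.023] hi [0.035 0.03  0.1   0.141]
wrist col 10370 tool lo [-0.    -0.027 -0.02   0.04 ] hi [0.035 0.027 0.083 0.142]
wrist white 3702 tool lo [-0.026 -0.027 -0.02   0.139] hi [ 0.021  0.026 -0.016  0.142]
side blue pts 658 328 normal [0.561 0.826 0.052] angle 87.0 z 0.02 0.182 y -0.159 -0.087
scene blue pts 649 379 normal [-0.818  0.575  0.006] angle 89.7 z 0.02 0.176 y -0.158 -0.104
```

View pics/sc8.png

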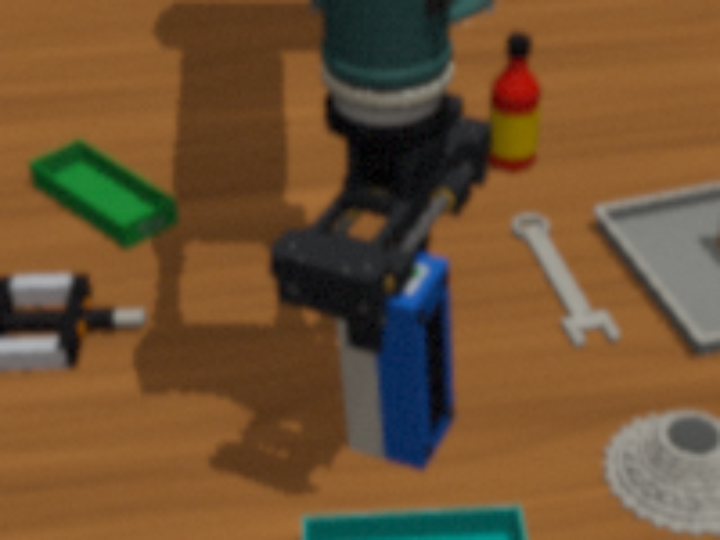

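The scene crop shows the blue box upright and closed at about (400,360), at 87°. I'll carry it beyond the tray's +x rim, turned to face the tray, and use the rim's outer face as the stop.

Emit:
{"method": "play_rows", "body": {
  "plan": [
    [0, 0, -0.02, 0, -0.3],
    [0, 0, -0.1, 0, -0.3],
    [0, 0, -0.22, 0, -0.3],
    [0, 0, -0.33, 0, -0.3],
    [0.12, -0.09, -0.33, 0, -0.3],
    [0.25, -0.18, -0.33, 0, -0.3],
    [0.38, -0.27, -0.33, 0, -0.3],
    [0.507, -0.364, -0.33, 0, -0.3]
  ],
  "newtons": 20
}}

```text
time: 23.65
position: [0.6951, 0.0435, 0.1988]
tcp_rot: [0.885, 0.465, -0.002, -0.001]
force: [-0.2, 0.8, -4.9]
gripper_width: 0.0559
finger_force: 20.0
```

Emit:
{"method": "play_rows", "body": {
  "plan": [
    [0.1, -0.07, 0, -0.047, -0.3],
    [0.2, -0.14, 0, -0.094, -0.3],
    [0.3, -0.21, 0, -0.141, -0.3],
    [0.4, -0.29, 0, -0.188, -0.3],
    [0.507, -0.364, 0, -0.235, -0.3],
    [0.507, -0.364, 0, -0.282, -0.3],
    [0.507, -0.364, 0, -0.329, -0.3],
    [0.507, -0.364, 0, -0.376, -0.3],
    [0.507, -0.364, 0, -0.423, -0.3],
    [0.507, -0.364, 0, -0.47, -0.3]
  ]
}}

```text
time: 24.65
position: [0.6916, 0.2289, 0.1983]
tcp_rot: [0.339, 0.941, -0.002, -0.002]
force: [0.2, 0.6, -4.5]
gripper_width: 0.056
finger_force: 20.0
```

Emit:
{"method": "play_rows", "body": {
  "plan": [
    [0, 0, 0, -0.047, -0.3],
    [0, 0, 0, -0.094, -0.3],
    [0, 0, 0, -0.141, -0.3],
    [0, 0, 0, -0.188, -0.3],
    [0, 0, 0, -0.235, -0.3],
    [0, 0, 0, -0.264, -0.3],
    [0, 0, 0, -0.264, -0.3],
    [0, 0, 0, -0.264, -0.3]
  ]
}}

```text
time: 25.45
position: [0.6923, 0.229, 0.1993]
tcp_rot: [-0.065, 0.998, -0.0, -0.001]
force: [0.0, -0.1, -4.1]
gripper_width: 0.0557
finger_force: 20.0
```

Run:
```python
from h import *
grasped(lo=-.08,hi=.14,zmin=.06,zmax=.3); tilt("blue",ymin=.1); tilt("blue","scene",ymin=.1)
```

```text
t 25.45 pos [0.6923 0.229  0.1993] tool y ang 97.42 zdown [-0.003 -0.001 -1.   ] w 0.0557 F [ 0.  -0.1 -4.1] ff 19.99517817501328
side col 894 tool lo [ 0.006 -0.024 -0.019  0.103] hi [0.034 0.029 0.115 0.237]
side white 458 tool lo [-0.023 -0.029 -0.019  0.06 ] hi [0.137 0.029 0.159 0.237]
scene col 221 tool lo [ 0.006 -0.03  -0.017  0.103] hi [0.03  0.024 0.116 0.236]
scene white 826 tool lo [-0.026 -0.026 -0.018  0.098] hi [0.002 0.024 0.12  0.236]
wrist col 9850 tool lo [ 0.003 -0.028 -0.019  0.121] hi [0.034 0.027 0.097 0.238]
wrist white 4100 tool lo [-0.024 -0.027 -0.02   0.06 ] hi [0.129 0.026 0.158 0.238]
side blue pts 925 633 normal [-0.133  0.991  0.007] angle 89.6 z 0.099 0.3 y 0.2 0.309
scene blue pts 227 193 normal [-0.107  0.994  0.003] angle 89.8 z 0.102 0.28 y 0.195 0.252
```

Emit:
{"method": "play_rows", "body": {
  "plan": [
    [0, 0, 0.1, 0, -0.3],
    [0, 0, 0.2, 0, -0.3],
    [0, 0, 0.27, 0, -0.3],
    [0, 0, 0.297, 0, -0.3],
    [0.02, 0, 0.297, 0, -0.3]
  ],
  "newtons": 20
}}

```text
time: 26.2
position: [0.6867, 0.2283, 0.1102]
tcp_rot: [-0.066, 0.998, -0.0, -0.001]
force: [0.5, -0.1, -3.9]
gripper_width: 0.0557
finger_force: 20.0
```

Emit:
{"method": "play_rows", "body": {
  "plan": [
    [0.02, 0, 0, 0, -0.3],
    [0.066, 0, -0.01, 0, -0.3],
    [0.101, 0, -0.015, 0, -0.3],
    [0.137, 0, -0.016, 0, -0.3],
    [0.173, 0, -0.013, 0, -0.3],
    [0.209, 0, -0.008, 0, -0.3],
    [0.244, 0, 0, 0, -0.3],
    [0.278, 0, 0.012, 0, -0.3],
    [0.311, 0, 0.026, 0, -0.3]
  ],
  "newtons": 9
}}

```text
time: 27.1
position: [0.5942, 0.2163, 0.1039]
tcp_rot: [-0.066, 0.998, 0.0, 0.0]
force: [1.3, 0.4, -3.4]
gripper_width: 0.0559
finger_force: 9.0
```

Emit:
{"method": "play_rows", "body": {
  "plan": [
    [0, 0, 0, 0, -0.3],
    [0, 0, 0, 0, -0.3],
    [0, 0, -0.05, 0, -0.3],
    [0, 0, -0.15, 0, -0.3],
    [0, 0, -0.3, 0, -0.3],
    [0, 0, -0.3, 0, -0.3]
  ],
  "newtons": 25
}}

```text
time: 27.7
position: [0.5998, 0.2178, 0.2028]
tcp_rot: [-0.066, 0.998, 0.002, 0.007]
force: [2.1, 0.5, -3.0]
gripper_width: 0.0556
finger_force: 25.0
```

Run:
```python
from h import *
grasped(lo=-.13,hi=.14,zmin=.065,zmax=.3)
for n in("side","wrist","scene"): flat(.45,.67,.09,.35,.05,.064,n)
```

```text
t 27.7 pos [0.5998 0.2178 0.2028] tool y ang 97.55 zdown [ 0.013  0.004 -1.   ] w 0.0556 F [ 2.1  0.5 -3. ] ff 24.997777957760263
side col 401 tool lo [-0.072 -0.024 -0.001  0.119] hi [0.04  0.028 0.104 0.222]
side white 978 tool lo [-0.098 -0.027 -0.024  0.145] hi [0.038 0.028 0.078 0.246]
scene col 257 tool lo [-0.069 -0.031  0.032  0.116] hi [ 0.009 -0.026  0.106  0.19 ]
scene white 1011 tool lo [-0.096 -0.029 -0.018  0.149] hi [0.002 0.026 0.075 0.24 ]
wrist col 4927 tool lo [ 0.025 -0.028 -0.     0.202] hi [0.046 0.026 0.02  0.222]
wrist white 9083 tool lo [ 0.006 -0.028 -0.019  0.208] hi [0.04  0.026 0.014 0.24 ]
side flat 1983 (array([555.5, 233.4]), array([143.1,  55.9]), -82.5) z [0.0571 0.059  0.0609] normal [-0.001  0.001  1.   ]
wrist flat 7697 (array([554.8, 233.8]), array([140.4,  55.6]), -82.4) z [0.0577 0.0589 0.0601] normal [-0.002  0.     1.   ]
scene flat 179 (array([557.3, 205.6]), array([76.3, 58.9]), -88.2) z [0.0559 0.0577 0.0597] normal [-0.006 -0.003  1.   ]
```

Blue is leaned about 47° past vertical, and orange hasn't moved. I'll carry blue to the clear bench area near (0.61, −0.09) and lay it down.

Emit:
{"method": "play_rows", "body": {
  "plan": [
    [0.01, -0.15, 0, 0, -0.3],
    [0.03, -0.3, 0, 0, -0.3],
    [0.04, -0.45, 0, 0, -0.3],
    [0.06, -0.6, 0, 0, -0.3],
    [0.08, -0.75, 0, 0, -0.3],
    [0.09, -0.9, 0, 0, -0.3],
    [0.098, -1, 0, 0, -0.3],
    [0.098, -1, 0, 0, -0.3]
  ],
  "newtons": 25
}}

```text
time: 28.8
position: [0.604, -0.089, 0.1921]
tcp_rot: [-0.064, 0.998, -0.001, -0.002]
force: [0.4, 1.0, -4.1]
gripper_width: 0.0562
finger_force: 25.0
```

Emit:
{"method": "play_rows", "body": {
  "plan": [
    [0, 0, 0.1, 0, -0.3],
    [0, 0, 0.21, 0, -0.3],
    [0, 0, 0.3, 0, -0.3],
    [0, 0, 0.35, 0, -0.3],
    [0, 0, 0.375, 0, -0.3],
    [0, 0, 0.39, 0, -0.3],
    [0, 0, 0.39, 0, -0.3]
  ]
}}

```text
time: 29.5
position: [0.6035, -0.0846, 0.08]
tcp_rot: [-0.066, 0.998, 0.0, -0.002]
force: [-13.6, 0.0, 20.4]
gripper_width: 0.0557
finger_force: 25.0
```

Run:
```python
from h import *
grasped(lo=-.13,hi=.14,zmin=.015,zmax=.3)
```

```text
t 29.5 pos [ 0.6035 -0.0846  0.08  ] tool y ang 97.6 zdown [-0.004 -0.    -1.   ] w 0.0557 F [-13.6   0.   20.4] ff 24.999578823626507
side col 319 tool lo [-0.06  -0.02  -0.011  0.019] hi [0.049 0.029 0.08  0.111]
side white 446 tool lo [-0.087 -0.026 -0.025  0.032] hi [0.044 0.029 0.067 0.124]
scene col 49 tool lo [-0.059 -0.03   0.03   0.018] hi [-0.    -0.028  0.081  0.069]
scene white 974 tool lo [-0.088 -0.029 -0.029  0.04 ] hi [0.007 0.026 0.058 0.128]
wrist col 5957 tool lo [ 0.032 -0.027 -0.017  0.095] hi [0.052 0.027 0.005 0.116]
wrist white 12404 tool lo [ 0.003 -0.027 -0.035  0.102] hi [ 0.047  0.026 -0.002  0.135]
```

Emit:
{"method": "play_rows", "body": {
  "plan": [
    [0, 0, -0.004, 0, -0.3],
    [0.008, 0, 0.005, 0, -0.3],
    [0.017, 0, 0.011, 0, -0.3],
    [0.03, 0, 0.022, 0, -0.3],
    [0.044, 0, 0.032, 0, -0.3],
    [0.056, 0, 0.044, 0, -0.3],
    [0.069, 0, 0.055, 0, -0.3],
    [0.081, 0, 0.068, 0, -0.3],
    [0.092, 0, 0.08, 0, -0.3],
    [0.092, 0, 0.08, 0, -0.3]
  ],
  "newtons": 6
}}

```text
time: 30.65
position: [0.5768, -0.0884, 0.0519]
tcp_rot: [-0.066, 0.998, 0.0, -0.001]
force: [0.3, -0.7, -3.7]
gripper_width: 0.0559
finger_force: 6.0
```

Run:
```python
from h import *
grasped(lo=-.13,hi=.14,zmin=.015,zmax=.3)
```

```text
t 30.65 pos [ 0.5768 -0.0884  0.0519] tool y ang 97.55 zdown [-0.001  0.    -1.   ] w 0.0559 F [ 0.3 -0.7 -3.7] ff 5.999832856468856
side col 288 tool lo [-0.079  0.025  0.003  0.016] hi [0.048 0.029 0.055 0.068]
side white 496 tool lo [-0.095 -0.027 -0.026  0.037] hi [0.031 0.029 0.034 0.096]
scene col 59 tool lo [-0.087 -0.03   0.025  0.016] hi [-0.002  0.02   0.055  0.046]
scene white 741 tool lo [-0.096 -0.028 -0.024  0.051] hi [0.029 0.026 0.019 0.094]
wrist col 3051 tool lo [ 0.044 -0.028 -0.004  0.048] hi [0.054 0.026 0.023 0.075]
wrist white 18415 tool lo [-0.059 -0.028 -0.028  0.06 ] hi [0.05  0.026 0.011 0.099]
```

Emit:
{"method": "play_rows", "body": {
  "plan": [
    [0.01, 0, 0.013, 0, -0.3],
    [0.02, 0, 0.027, 0, -0.3],
    [0.03, 0, 0.041, 0, -0.3],
    [0.039, 0, 0.056, 0, -0.3],
    [0.047, 0, 0.07, 0, -0.3],
    [0.054, 0, 0.085, 0, -0.3],
    [0.061, 0, 0.101, 0, -0.3],
    [0.067, 0, 0.116, 0, -0.3],
    [0.073, 0, 0.13, 0, -0.3],
    [0.075, 0, 0.138, 0, -0.3]
  ],
  "newtons": 6
}}

```text
time: 31.8
position: [0.5579, -0.0913, 0.0137]
tcp_rot: [-0.066, 0.998, -0.0, 0.002]
force: [0.6, 3.3, 8.9]
gripper_width: 0.0558
finger_force: 6.0
```

Run:
```python
from h import *
grasped(lo=-.13,hi=.14,zmin=.015,zmax=.3)
for n in("side","scene","wrist"): flat(.5,.75,-.2,0,.03,.075,n)
```

```text
t 31.8 pos [ 0.5579 -0.0913  0.0137] tool y ang 97.53 zdown [ 0.005  0.    -1.   ] w 0.0558 F [0.6 3.3 8.9] ff 6.000931071757805
side col 70 tool lo [-0.093  0.026  0.007  0.015] hi [-0.036  0.03   0.018  0.026]
side white 613 tool lo [-0.095 -0.028 -0.026  0.033] hi [ 0.04   0.029 -0.     0.058]
scene col 56 tool lo [-0.099 -0.029  0.005  0.015] hi [-0.025  0.022  0.018  0.028]
scene white 559 tool lo [-0.098 -0.028 -0.024  0.036] hi [ 0.037  0.026 -0.003  0.057]
wrist col 583 tool lo [ 0.043 -0.028  0.002  0.016] hi [0.044 0.026 0.016 0.031]
wrist white 20442 tool lo [-0.034 -0.027 -0.025  0.032] hi [0.044 0.026 0.    0.057]
side flat 370 (array([584.3, -87.9]), array([139.7,  57.7]), 9.0) z [0.0467 0.0559 0.0579] normal [-0.02   0.142  0.99 ]
scene flat 499 (array([585.6, -88.6]), array([142.,  57.]), 7.4) z [0.0529 0.0549 0.0566] normal [0.003 0.003 1.   ]
wrist flat 17890 (array([554.5, -92.2]), array([80.9, 56.5]), 7.5) z [0.0551 0.056  0.0569] normal [-0.005  0.001  1.   ]
```

Blue lies flat and closed on the bench with its top at 56 mm, centred near (0.585, −0.088). I'll re-grip at its centre.

Emit:
{"method": "play_rows", "body": {
  "plan": [
    [0, 0, -0.005, 0, -0.3],
    [0, 0, -0.005, 0, 0.7],
    [0, 0, -0.005, 0, 0.7],
    [0, 0, -0.005, 0, 0.7],
    [-0.045, 0, 0, 0, 0.7],
    [-0.09, 0, 0, 0, 0.7],
    [-0.09, 0, 0, 0, 0.7],
    [-0.09, 0, 0, 0, 0.7]
  ]
}}

```text
time: 32.9
position: [0.583, -0.0879, 0.0116]
tcp_rot: [-0.066, 0.998, -0.0, 0.0]
force: [-0.2, 0.4, -0.8]
gripper_width: 0.0746
finger_force: 0.0
```

Run:
```python
from h import *
o,M=tcp();grasped(lo=-.13,hi=.14,zmin=.015,zmax=.3);print(o["joint_positions"])
```

```text
t 32.9 pos [ 0.583  -0.0879  0.0116] tool y ang 97.59 zdown [ 0. -0. -1.] w 0.0746 F [-0.2  0.4 -0.8] ff 0.0
t 32.9 pos [ 0.583  -0.0879  0.0116] tool y ang 97.59 zdown [ 0. -0. -1.] w 0.0746 F [-0.2  0.4 -0.8] ff 0.0
side col 68 tool lo [-0.065  0.025  0.004  0.016] hi [0.068 0.029 0.015 0.026]
side white 695 tool lo [-0.067 -0.027 -0.028  0.035] hi [ 0.068  0.029 -0.005  0.059]
scene col 58 tool lo [-0.071 -0.03   0.004  0.015] hi [0.012 0.023 0.015 0.027]
scene white 461 tool lo [-0.071 -0.028 -0.027  0.038] hi [ 0.04   0.025 -0.007  0.057]
wrist col 152 tool lo [ 0.071 -0.027 -0.     0.018] hi [0.071 0.026 0.012 0.031]
wrist white 28481 tool lo [-0.024 -0.027 -0.027  0.054] hi [ 0.071  0.026 -0.024  0.057]
[-1.91806713e-01  3.41496496e-01  1.96829749e+00 -6.15905170e-05
  8.31631368e-01 -1.89504594e+00]
```

Emit:
{"method": "play_rows", "body": {
  "plan": [
    [0, 0, 0, 0, -0.4],
    [0, 0, 0, 0, -0.4],
    [0, 0, 0, 0, -0.4],
    [0, 0, 0, 0, -0.4],
    [0, 0, -0.05, 0, -0.4],
    [0, 0, -0.15, 0, -0.4],
    [0, 0, -0.3, 0, -0.4],
    [0, 0, -0.45, 0, -0.4],
    [0, 0, -0.45, 0, -0.4]
  ],
  "newtons": 40
}}

```text
time: 33.95
position: [0.5873, -0.0889, 0.1552]
tcp_rot: [-0.066, 0.998, -0.002, 0.007]
force: [1.1, -0.4, -2.9]
gripper_width: 0.0557
finger_force: 40.2
```

Run:
```python
from h import *
grasped(lo=-.13,hi=.14,zmin=.05,zmax=.3)
```

```text
t 33.95 pos [ 0.5873 -0.0889  0.1552] tool y ang 97.56 zdown [ 0.014 -0.003 -1.   ] w 0.0557 F [ 1.1 -0.4 -2.9] ff 40.167462916870136
side col 385 tool lo [-0.067  0.025  0.004  0.145] hi [0.065 0.029 0.029 0.17 ]
side white 689 tool lo [-0.069 -0.028 -0.027  0.178] hi [ 0.067  0.029 -0.003  0.202]
scene col 133 tool lo [-0.071 -0.029  0.007  0.145] hi [-0.016  0.025  0.03   0.168]
scene white 542 tool lo [-0.07  -0.027 -0.022  0.157] hi [0.061 0.026 0.018 0.197]
wrist col 197 tool lo [ 0.074 -0.026  0.006  0.144] hi [0.075 0.027 0.03  0.167]
wrist white 28061 tool lo [-0.02  -0.026 -0.02   0.191] hi [ 0.073  0.028 -0.017  0.194]
```

Emit:
{"method": "play_rows", "body": {
  "plan": [
    [-0.005, 0.1, 0, 0.04, -0.4],
    [-0.01, 0.22, 0, 0.085, -0.4],
    [-0.016, 0.34, 0, 0.13, -0.4],
    [-0.022, 0.46, 0, 0.175, -0.4],
    [-0.028, 0.58, 0, 0.22, -0.4],
    [-0.034, 0.7, 0, 0.265, -0.4],
    [-0.04, 0.82, 0, 0.31, -0.4],
    [-0.046, 0.92, 0, 0.355, -0.4],
    [-0.051, 1, 0, 0.4, -0.4],
    [-0.051, 1, 0, 0.445, -0.4]
  ]
}}

```text
time: 35.1
position: [0.555, 0.2138, 0.1429]
tcp_rot: [0.593, 0.805, -0.002, -0.002]
force: [0.5, -0.1, -4.7]
gripper_width: 0.0555
finger_force: 40.2
```

Emit:
{"method": "play_rows", "body": {
  "plan": [
    [0, 0, 0, 0.03, -0.4],
    [0, 0, 0, 0.0555, -0.4],
    [0, 0, 0, 0.0555, -0.4],
    [0, 0, 0, 0.0555, -0.4]
  ]
}}

```text
time: 35.5
position: [0.5562, 0.2109, 0.1441]
tcp_rot: [0.659, 0.752, -0.002, -0.001]
force: [0.2, -0.7, -4.0]
gripper_width: 0.0552
finger_force: 40.2
```

Run:
```python
from h import *
o,M=tcp(); grasped(lo=-.13,hi=.14,zmin=.1,zmax=.3)
for n in("side","scene"): flat(.45,.67,.09,.35,.15,.21,n)
for n in("side","scene"): flat(.45,.67,.09,.35,.05,.066,n)
d=np.array([.5557,.2336])-o["position"][:2]; print("to go tool x,y (units)",(d@M[:2,:2]/.3).round(4),"yaw err",7.5-np.degrees(np.arctan2(M[1,1],M[0,1])))
```

```text
t 35.5 pos [0.5562 0.2109 0.1441] tool y ang 7.58 zdown [-0.004 -0.001 -1.   ] w 0.0552 F [ 0.2 -0.7 -4. ] ff 40.16784012783319
t 35.5 pos [0.5562 0.2109 0.1441] tool y ang 7.58 zdown [-0.004 -0.001 -1.   ] w 0.0552 F [ 0.2 -0.7 -4. ] ff 40.16784012783319
side col 124 tool lo [ 0.068 -0.026  0.002  0.135] hi [0.069 0.026 0.028 0.161]
side white 1774 tool lo [-0.008 -0.028 -0.027  0.147] hi [0.069 0.026 0.016 0.19 ]
scene col 295 tool lo [-0.073 -0.018  0.002  0.138] hi [0.062 0.03  0.025 0.161]
scene white 258 tool lo [-0.073 -0.026 -0.026  0.17 ] hi [ 0.001  0.03  -0.007  0.189]
wrist col 238 tool lo [ 0.069 -0.027 -0.002  0.14 ] hi [0.069 0.027 0.023 0.165]
wrist white 28777 tool lo [-0.026 -0.027 -0.028  0.178] hi [ 0.068  0.027 -0.015  0.191]
side flat 1074 (array([553.5, 241.2]), array([78.1, 54.9]), -81.9) z [0.1848 0.1899 0.1915] normal [0.001 0.066 0.998]
scene flat 201 (array([563.6, 176.7]), array([77.6, 58.6]), -86.2) z [0.1876 0.1892 0.1905] normal [ 0.005 -0.007  1.   ]
side flat 1078 (array([550.4, 275.7]), array([57.2, 55.1]), -82.7) z [0.0572 0.059  0.0609] normal [-0.    0.01  1.  ]
scene flat 455 (array([555.6, 235.7]), array([136.7,  59.8]), -83.0) z [0.0553 0.0576 0.0593] normal [0.003 0.002 1.   ]
to go tool x,y (units) [0.0754 0.0083] yaw err -0.08151874284092742
```

Emit:
{"method": "play_rows", "body": {
  "plan": [
    [0.04, 0.004, 0, 0, -0.4],
    [0.08, 0.008, 0.03, 0, -0.4],
    [0.08, 0.008, 0.09, 0, -0.4],
    [0.08, 0.008, 0.15, 0, -0.4],
    [0.08, 0.008, 0.2, 0, -0.4],
    [0.08, 0.008, 0.2, 0, -0.4],
    [0.08, 0.008, 0.2, 0, -0.4],
    [0.08, 0.008, 0.2, 0, -0.4]
  ]
}}

```text
time: 36.65
position: [0.558, 0.236, 0.0875]
tcp_rot: [0.66, 0.752, 0.001, 0.0]
force: [-0.3, 0.6, -4.0]
gripper_width: 0.0556
finger_force: 40.2
```

```bash
cat >> h.py <<'E'
def ends(n="side",zr=((.045,.058),(.115,.13))):
    "both boxes in orange's axes (centre .5557,.2336, yaw 97.5): extents of bands"
    im,d,K,T,I=shot(n);P=cloud(d,K,T);c,s=np.cos(np.radians(97.5)),np.sin(np.radians(97.5))
    for a,b in zr:
        q=P[(d>0)&(P[...,2]>a)&(P[...,2]<b)&(abs(P[...,0]-.5557)<.1)&(abs(P[...,1]-.2336)<.1)]-[.5557,.2336,0]
        u=q[:,0]*c+q[:,1]*s; v=-q[:,0]*s+q[:,1]*c; k=(abs(v)<.036)&(abs(u)<.085)
        print(n,a,b,k.sum(),"u",np.percentile(u[k],[1,99]).round(4),"v",np.percentile(v[k],[1,50,99]).round(4))
E
python3 - <<'E'
from h import *
o,M=tcp()
for n in("side","scene"): ends(n,((.04,.056),(.078,.1),(.11,.135)))
d=np.array([.5557,.2336])-o["position"][:2]; print("to go",(d@M[:2,:2]/.3).round(4))
E
```

```text
t 36.65 pos [0.558  0.236  0.0875] tool y ang 7.47 zdown [ 0.002  0.001 -1.   ] w 0.0556 F [-0.3  0.6 -4. ] ff 40.16773850162281
side 0.04 0.056 112 u [0.0694 0.0713] v [-0.0275  0.0001  0.0275]
side 0.078 0.1 190 u [0.0094 0.0715] v [-0.035  -0.0011  0.0344]
side 0.11 0.135 1574 u [-0.0011  0.0706] v [-0.0322 -0.0021  0.03  ]
scene 0.04 0.056 259 u [-0.0722  0.068 ] v [-0.0314 -0.0277  0.0264]
scene 0.078 0.1 314 u [-0.0717  0.068 ] v [-0.0333 -0.03    0.0231]
scene 0.11 0.135 516 u [-0.0717  0.0056] v [-0.0335 -0.0118  0.0326]
to go [-0.007  -0.0086]
```

Emit:
{"method": "play_rows", "body": {
  "plan": [
    [-0.003, -0.007, 0, 0, -0.4],
    [-0.003, -0.007, 0.015, 0, -0.4],
    [-0.003, -0.007, 0.03, 0, -0.4],
    [-0.003, -0.007, 0.042, 0, -0.4],
    [-0.003, -0.007, 0.05, 0, -0.4],
    [-0.003, -0.007, 0.055, 0, -0.4],
    [-0.003, -0.007, 0.059, 0, -0.4],
    [-0.003, -0.007, 0.061, 0, -0.4],
    [-0.003, -0.007, 0.061, 0, -0.4]
  ]
}}

```text
time: 37.65
position: [0.555, 0.2343, 0.0706]
tcp_rot: [0.66, 0.752, -0.0, -0.0]
force: [-6.6, -1.7, 10.2]
gripper_width: 0.0556
finger_force: 40.2
```

Run:
```python
from h import *
o,M=tcp()
for n in("side","scene"): ends(n,((.04,.056),(.062,.085),(.095,.11)))
for n in("side","scene","wrist"): flat(.45,.67,.09,.35,.105,.125,n)
```

```text
bash:  1812 Killed                     python3 - <<'E'
from h import *
o,M=tcp()
for n in("side","scene"): ends(n,((.04,.056),(.062,.085),(.095,.11)))
for n in("side","scene","wrist"): flat(.45,.67,.09,.35,.105,.125,n)
E
```

```bash
sed -i 's/np.linalg.svd(\([^)]*\))/np.linalg.svd(\1,full_matrices=False)/g' h.py
python3 - <<'E'
from h import *
o,M=tcp()
for n in("side","scene"): ends(n,((.04,.056),(.062,.085),(.095,.11)))
for n in("side","scene"): flat(.45,.67,.09,.35,.105,.122,n)
E
```

```text
t 37.9 pos [0.555  0.2343 0.0706] tool y ang 7.47 zdown [-0.001 -0.    -1.   ] w 0.0558 F [-6.  -3.3 10.7] ff 40.158165636094054
side 0.04 0.056 107 u [0.0695 0.0715] v [-0.0271  0.0017  0.0275]
side 0.062 0.085 192 u [0.0085 0.0705] v [-0.0355  0.0004  0.0349]
side 0.095 0.11 148 u [0.0083 0.0698] v [-0.0348  0.0006  0.0352]
scene 0.04 0.056 247 u [-0.0714  0.0676] v [-0.0308 -0.0281  0.0241]
scene 0.062 0.085 320 u [-0.073   0.0673] v [-0.0315 -0.0266  0.0264]
scene 0.095 0.11 147 u [-0.0732 -0.0088] v [-0.0327 -0.0259  0.0269]
side flat 1297 (array([550.2, 266.5]), array([72., 56.]), -82.5) z [0.1131 0.115  0.1168] normal [0.001 0.012 1.   ]
scene flat 199 (array([559.8, 199.3]), array([77.2, 58.9]), -83.6) z [0.1116 0.1136 0.1152] normal [-0.005 -0.005  1.   ]
```

Blue's top is at 115 mm (59 + 56) and aligned to within about 1.5 mm. Releasing.

Emit:
{"method": "play_rows", "body": {
  "plan": [
    [0, 0, -0.005, 0, -0.4],
    [0, 0, -0.005, 0, 0.5],
    [0, 0, -0.005, 0, 0.7],
    [0, 0, -0.005, 0, 0.9],
    [0, 0, -0.005, 0, 0.9],
    [0, 0, -0.05, 0, 0.9],
    [0, 0, -0.15, 0, 0.9],
    [0, 0, -0.3, 0, 0.9],
    [-0.3, 0, -0.45, 0, 0.9],
    [-0.45, 0, -0.5, 0, 0.9]
  ]
}}

```text
time: 39.1
position: [0.5682, 0.1448, 0.2037]
tcp_rot: [0.658, 0.753, 0.002, 0.001]
force: [1.1, 0.3, -0.3]
gripper_width: 0.0839
finger_force: 0.0
```

Run:
```python
from h import *
o,M=tcp()
for n in("side","scene"): ends(n,((.04,.056),(.062,.085),(.095,.11)))
for n in("side","scene"): flat(.45,.67,.09,.35,.105,.122,n)
im,d,K,T,I=shot("scene"); im2=shot("side")[0]
save(np.vstack([cv2.resize(im[60:240,280:520],(400,300)),cv2.resize(im2[220:400,220:460],(400,300))]),"fin.png")
```

```text
t 39.1 pos [0.5682 0.1448 0.2037] tool y ang 7.66 zdown [ 0.005  0.001 -1.   ] w 0.0839 F [ 1.1  0.3 -0.3] ff 0.0
side 0.04 0.056 109 u [0.0695 0.0713] v [-0.0274  0.0001  0.0274]
side 0.062 0.085 164 u [0.0686 0.0704] v [-0.0264  0.0004  0.0271]
side 0.095 0.11 123 u [0.0681 0.0701] v [-0.0267  0.0007  0.0279]
scene 0.04 0.056 250 u [-0.0716  0.0673] v [-0.0318 -0.0278  0.0245]
scene 0.062 0.085 370 u [-0.0726  0.0665] v [-0.0311 -0.0275  0.0247]
scene 0.095 0.11 250 u [-0.0728  0.0667] v [-0.031  -0.0273  0.0242]
side flat 2339 (array([555.2, 232.6]), array([141.7,  56. ]), -82.5) z [0.1132 0.115  0.1168] normal [0.001 0.001 1.   ]
scene flat 525 (array([556.5, 231.5]), array([142.9,  60.1]), -81.9) z [0.1118 0.1137 0.1154] normal [0.005 0.003 1.   ]
```

View pics/fin.png

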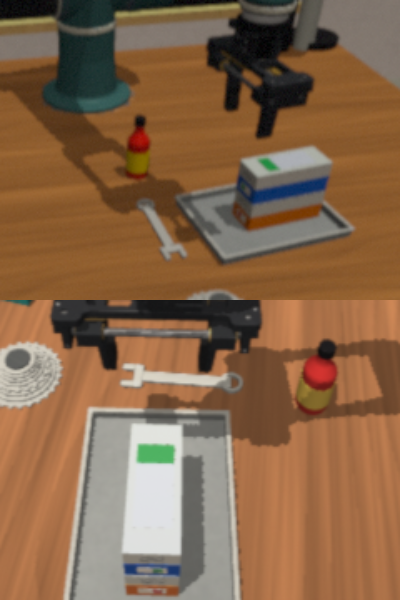

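The final picture shows blue squarely on orange in the tray, both closed with lids up, at about (283,190). The bystanders in view (lube, wrench, cassette) are in place, and the gripper is clear. Handing in.

```bash
python3 -c "
from station import workorder
print(workorder.hand_in())"
```

```text
the job is handed in; nothing more can be done
None
```

The job is handed in at about 39 s: both boxes are right way up and closed, with blue stacked on orange (about 1 mm off) flat in the tray; I saw no bystander moved, but the last look did not include the pedal.

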